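# Make up a sampling kit and a spot-test kit

## Task

Make up two kits in the foam-lined trays. The long tray is the sampling kit that goes out to the greenhouse: the empty sample cup upright in its round pocket with the white lid sitting squarely on it, and the marker pen lying in the pen bay; the short tray is the spot-test kit for the bench: the cup with the chopped leaf, left open, upright in the large round pocket and the dropper bottle upright in the small one. Keep the leaf cup upright all the time so that nothing spills, and do not disturb the small carton or the pipette tip box.

Things in the scene. Friction and masses are not known exactly. Their poses are not given: they have to be found in the camera images.
- long_tray: The long kit tray, aluminium base 86 x 248 mm with grey foam. Near its +y end a round cup pocket, 64 mm across, centre x 0, y +81 mm. The rest is the pen bay, 34 mm wide (x), 154 mm long (y), centre x 0, y -34 mm; the foam beside it is cut away over the middle 90 mm, leaving finger room. Foam top 18 mm, pocket floors 4 mm over the bench. Fixed. Origin: centre of underside; y along its length.
- short_tray: The short kit tray, aluminium base 86 x 156 mm with grey foam. Two round pockets: the large one, for a cup, 64 mm across, centre x 0, y +34 mm; the small one, for the dropper bottle, 46 mm across, centre x 0, y -42 mm. Foam top 18 mm, pocket floors 4 mm over the bench. Fixed. Origin: centre of underside; y along its length.
- empty_cup_mid (a point): The empty sample cup: clear plastic, round, 51 mm across, 64 mm high, open at the top, nothing in it but a small paper label on its wall. Stands upright on the bench. Grip it round the wall in the upper half, so that the fingers stay clear of the foam. The point is on its axis, half-way up (32 mm over its foot); z is up along its axis.
- leaf_cup_mid (a point): The sample cup with chopped green leaf: same clear cup, 51 mm across, 64 mm high, open at the top. Stands upright on the bench. Grip it round the wall in the upper half. The point is on its axis, half-way up (32 mm over its foot); z is up along its axis.
- cup_lid_mid (a point): The white screw lid for a sample cup, here just laid on: a flat disc 50 mm across and 10 mm high, lying on the bench. It is set centrally on the rim of the empty cup (rim 64 mm over the cup's foot) and rests there by its own weight. The point is its centre (5 mm over its underside); z is up.
- dropper_mid (a point): The dropper bottle: white, round, 94 mm high; body 33 mm across up to 66 mm, above that a narrow pointed cap 20 mm across. Stands upright on the bench. Grip it round the body. The point is on its axis, half-way up (47 mm over its foot); z is up along its axis.
- marker_mid (a point): The marker pen, 134 mm long, 18 mm thick, round, with a purple cap at one end, lying on the bench. The point is on its axis at mid length, 9 mm over the bench; y is along its length. Either end may point either way in the bay.
- small_carton: A small flat white test-kit carton lying at the left end of the work, 88 x 120 x 39 mm; leave it alone. Origin: centre of its underside.
- tip_box: The blue pipette tip box, 87 x 118 x 84 mm, standing near the work; leave it alone. Origin: centre of its underside.
Not all that is in view belongs to the job. Leave any red or yellow look-alike of the part that bears leaf_cup_mid alone.

How it is judged:
By the outcome, as a careful person would: the job done as asked, in the order asked, and still so for the second after the job is handed in, with the robot touching nothing.
It also fails if it takes over 134 s, if anything falls off the work surface, if the arm or the gripper's body presses on something with over 40 N, if the wrist force passes 120 N, or if a joint passes its speed limit or range.

## Robot

A 6-joint arm with a two-finger parallel gripper is mounted at the origin on a cart in front of the work surface, level with it; the furniture and walls round the work are solid. World frame = base frame: x ahead of the robot, y to its left, z up, the work surface at z = 0. Lengths are in mm, angles in degrees, forces in N, time in s.
With the tool pointing down it reaches from about 300 to 850 mm from the base axis. Payload 4.2 kg.
Tool frame: the origin (TCP) lies at the very end of the fingers, on their centre line; the grasp point (between the pads) lies 19 mm behind it; z points along the fingers, y is the line along which they close (so a half turn about z gives the same grasp; the last joint's range is limited). The gripper opens to 91 mm and grips with 3 to 60 N. Pads are 32 mm wide; open, the fingers measure 118 mm over their backs; the gripper's body (76 mm by 178 mm) begins 60 mm behind the grasp point.
Start: joints at [70.015, 18.312, 89.639, -0, 72.044, -1.146], TCP at [185.675, 544.216, 187.476] pointing down, gripper open.
Joint ranges: [-177.97, 177.97], [-48.28, 115.42], [12.27, 149.76], [-77.06, 257.06], [2.81, 150.46], [-146.56, 146.56]. Speed limits (degrees/s): [147.25, 147.25, 180, 180, 180, 180].

## Interface

Orientations are given as [roll, pitch, yaw] about the fixed x, y, z axes, in that order (R = Rz(yaw) Ry(pitch) Rx(roll)).
In Python, from workcell import env, eyes gives the robot as it stands.
- The arm moves only by the tool send_rows, never from a script. Its argument "targets" is text: rows parted by semicolons, each of 7 numbers parted by spaces: the shift along the tool's x, y, z in m, then the turn, a rotation vector about the tool's x, y, z in degrees, then the opening in per cent of the stroke, from 0 (shut) to 100 (fully open). A call has 1 to 12 rows; each row is the pose to reach, as a shift and turn from the pose commanded when the call began, along the tool's axes at that moment; what a row does not reach only later rows make up. A row lasts 1/12 s, in which the tool goes at most 41.7 mm and 7.16 degrees, less where a joint would pass 70% of its speed; a pose out of reach is approached as far as the arm can. A call with a gripper value outside its range is refused whole. The fingers move at their own pace and stop on an object; "grip_force" is the grip in N (left out, the last holds). Time passes only in rows, so rows that repeat a pose let the fingers close. It gives the time, the measured TCP pose, the force, the opening and the grip force at its end, in the units of the state.
- env.state(): the state, without advancing time (a new reading comes with each control period).
- eyes.grab_frame(name): name is "scene" or "side" or "wrist"; returns a dict with "image" (400x640x3 uint8, blue, green, red), "fovy" (degrees; the focal length in pixels is half the picture's height over the tangent of half this angle, whatever the lens; pixels are square), "cx", "cy" (the principal point, pixels), "eye" and "attitude" of the camera in the world. Camera axes: x right, y up, looking along -z (the intrinsics and any distortion apply to the point x, -y, -z); pixel columns grow to the right and rows downward; lengths in mm; the calibration is good to about 2 mm. A picture is of the moment at which its call begins. There is no depth.
- env.job_done(): hands the job in; it is judged then, once.
The state is a dict: "time_s": time; "qpos": joint angles; "qvel": joint speeds; "effort": joint torques, N m; "ee_pos": TCP position; "ee_rot": TCP orientation; "force": force on the tool from outside, world axes, zero at the start; "torque": the same for the moment, N m; "gripper_width": finger opening in mm; "gripper_force": force on a finger pad.
Only numpy, scipy, OpenCV 4.12 (cv2) and the standard library are available. Lean on these libraries where they do the work, as an engineer would, in place of code of your own. Each camera call takes 0.05 s, during which the arm holds its last target. There are 200 camera calls.

## Working session

There is one attempt and no reset: what is moved stays moved. The work goes in short steps, Python scripts to look and compute and a tool call to move; the robot and the scene stay as the last step left them, time stands still between calls to the robot, and variables do not carry over. Pictures are saved under pics/ and viewed, at most 14 in all, crops included, and the job is handed in when it is done.

Besides the shell and the picture viewer there is one more tool, called after "Emit:" as name(argument=value, ...) on one line, values as JSON. send_rows: Moves the arm, as the interface text tells. Its arguments: {"type":"object","properties":{"targets":{"type":"string"},"grip_force":{"type":"number"}},"required":["targets"]}

```bash
ls; mkdir -p pics
python3 - <<'E'
from workcell import env, eyes
import cv2
s=env.state(); print({k:s[k] for k in s})
for n in ("scene","side","wrist"):
    f=eyes.grab_frame(n); cv2.imwrite(f"pics/{n}0.png",f["image"]); print(n,{k:f[k] for k in f if k!="image"})
E
```

```text
pics
{'time_s': 0.0, 'qpos': array([ 7.00144895e+01,  1.83507309e+01,  8.97060156e+01,  1.87831262e-03,
        7.20419935e+01, -1.14292463e+00]), 'qvel': array([ 0.00785231, -0.00827227,  0.08468806, -0.01009439,  0.00049556,
        0.00839235]), 'effort': array([ 1.29083099e-03, -4.12456656e+01, -2.31976014e+01,  7.28784339e-02,
        4.55361174e-02, -1.49941784e-04]), 'ee_pos': array([185.48327116, 543.69254155, 186.63207359]), 'ee_rot': array([-1.79901315e+02, -3.75496541e-03,  1.61156830e+02]), 'force': array([0.5454348 , 1.09832694, 0.38898204]), 'torque': array([-0.0216639 ,  0.04379548, -0.04662501]), 'gripper_force': 0.0, 'gripper_width': 91.08571940217774}
scene {'fovy': 55.56753604172572, 'cx': 319.8766920171359, 'cy': 202.27122865069487, 'eye': array([  88.51397548, -771.07462944,  674.2667935 ]), 'attitude': array([ 55.39270251,   0.36606246, -28.64009446])}
side {'fovy': 55.93597115731051, 'cx': 319.94858571272044, 'cy': 197.8876384614448, 'eye': array([155.16664406, 989.56946289, 541.1847514 ]), 'attitude': array([  64.39179191,    1.15915564, -159.92490428])}
wrist {'fovy': 70.19780054963121, 'cx': 315.85933720517085, 'cy': 199.44534616714668, 'eye': array([118.12985003, 567.87072682, 383.90611503]), 'attitude': array([-1.46820790e+01,  1.68431402e-02,  7.10938985e+01])}
```

View pics/scene0.png

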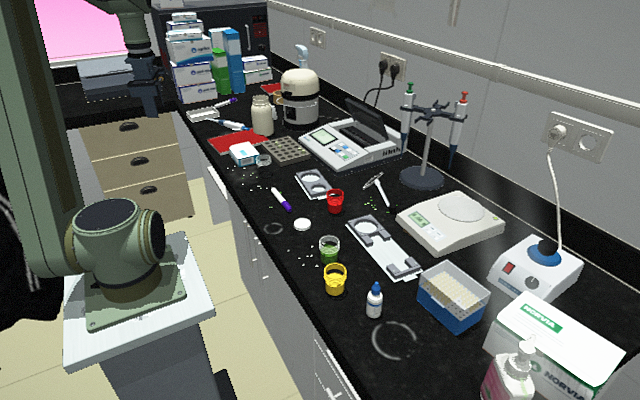

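View pics/side0.png

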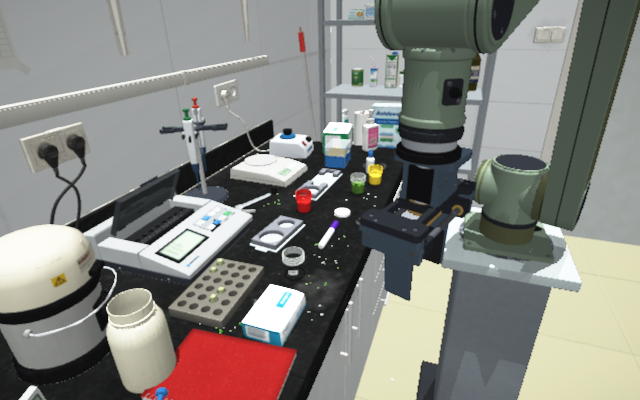

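```bash
python3 - <<'E'
import cv2
a=cv2.imread("pics/scene0.png")[138:328,230:490]; cv2.imwrite("pics/sc1.png",cv2.resize(a,None,fx=3,fy=3,interpolation=cv2.INTER_CUBIC))
a=cv2.imread("pics/side0.png")[145:285,235:395]; cv2.imwrite("pics/si1.png",cv2.resize(a,None,fx=4,fy=4,interpolation=cv2.INTER_CUBIC))
E
cat > h.py <<'E'
import numpy as np, cv2
from scipy.spatial.transform import Rotation as R
from workcell import env, eyes
def cam(f):
    fl=f["image"].shape[0]/2/np.tan(np.radians(f["fovy"]/2))
    return fl,f["cx"],f["cy"],np.array(f["eye"]),R.from_euler("xyz",f["attitude"],degrees=True).as_matrix()
def ray(f,u,v):
    fl,cx,cy,e,M=cam(f); return e,M@np.array([(u-cx)/fl,-(v-cy)/fl,-1])
def plane(f,u,v,z):
    e,d=ray(f,u,v); return e+d*(z-e[2])/d[2]
def proj(f,p):
    fl,cx,cy,e,M=cam(f); c=M.T@(np.asarray(p,float)-e); return np.array([cx+fl*c[0]/-c[2],cy-fl*c[1]/-c[2]])
def shift(p,ref=None):
    "world TCP target -> shift in tool axes (m) from the current pose"
    s=env.state(); M=R.from_euler("xyz",s["ee_rot"],degrees=True).as_matrix()
    return M.T@(np.asarray(p,float)-s["ee_pos"])/1000
E
```

```text
(no output)
```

View pics/sc1.png

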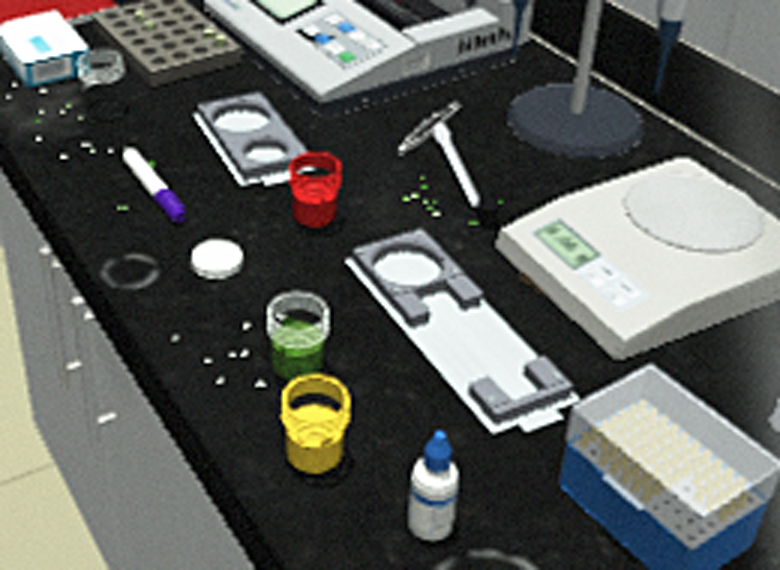

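View pics/si1.png

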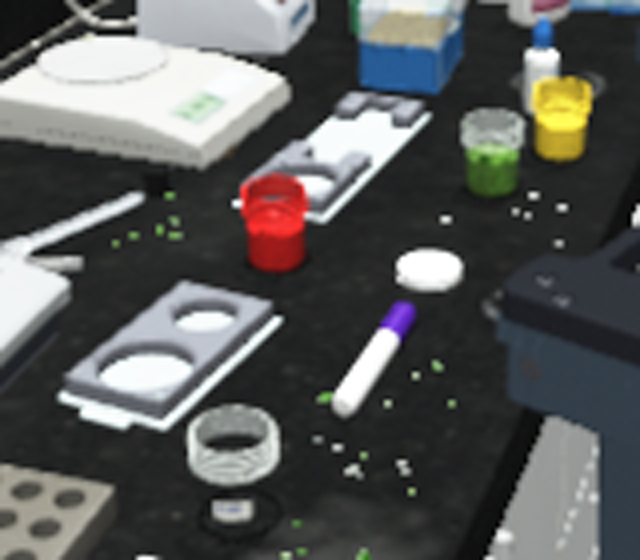

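```bash
cat > m.py <<'E'
from h import *
from scipy.optimize import least_squares
fs={n:eyes.grab_frame(n) for n in("scene","side")}
def cr(n,x,y): return (230+x/3,138+y/3) if n=="scene" else (235+x/4,145+y/4)
t=np.linspace(0,2*np.pi,90)
def cyl(x,y,rings): return np.vstack([np.c_[x+r*np.cos(t),y+r*np.sin(t),np.full(90,z)] for r,z in rings])
def bb(f,P):
    q=np.array([proj(f,p) for p in P]); return np.r_[q.min(0),q.max(0)]
C=[(25.5,0),(25.5,64)]
O={"leaf":(C,dict(scene=(267,291,330,378),side=(460,108,526,196))),
"empty":(C,dict(scene=(78,48,128,120),side=(187,404,280,535))),
"lid":([(25,0),(25,10)],dict(scene=(190,238,244,280),side=(396,248,464,292))),
"drop":([(16.5,0),(16.5,66),(2,94)],dict(scene=(409,430,458,540),side=(525,18,560,110))),
"red":(C,dict(scene=(289,152,342,226),side=(241,173,306,271))),
"yellow":(C,dict(scene=(280,374,351,472),side=(531,76,592,160)))}
for k,(rg,b) in O.items():
    def res(p,ns=b):
        return np.concatenate([bb(fs[n],cyl(*p,rg))-np.r_[cr(n,*b[n][:2]),cr(n,*b[n][2:])] for n in ns])
    r=least_squares(res,[550,0]); print(k,r.x.round(1),r.fun.round(1), [least_squares(res,[550,0],args=([n],)).x.round(1) for n in b])
for k,z,sc,si in [("white end",9,(128,150),(343,410)),("purple end",9,(180,217),(405,307)),
  ("short big",18,(241,119),(147,374)),("short small",18,(267,152),(206,317)),("long cup",18,(405,266),None),("long end mid",18,(532,409),None),("carton",39,(40,35),None),("tipbox",84,(680,420),(415,10))]:
    print(k,plane(fs["scene"],*cr("scene",*sc),z).round(0), si and plane(fs["side"],*cr("side",*si),z).round(0))
E
python3 m.py
```

```text
leaf [ 448.8 -150.2] [-0.3 -1.  -0.7  2.7 -0.6 -0.3 -1.6  1.1] [array([ 451.7, -147.6]), array([ 446.3, -154.9])]
empty [469.8 336.2] [ 0.1  0.2 -0.1 -0.4 -0.1 -1.7  0.2  1.4] [array([469.5, 335.6]), array([469.9, 336.2])]
lid [451.9  11.2] [-0.3  0.  -0.8 -0.5  0.  -0.8 -0.6 -1.3] [array([452.7,   9.4]), array([449. ,  17.6])]
drop [ 450.4 -342.5] [-1.   0.3  0.4  0.5 -1.1 -1.1 -0.5  1.1] [array([ 451.7, -341.8]), array([ 447.8, -344.4])]
red [572.2  29.4] [ 0.  -0.8 -0.2  1.9 -0.9 -0.4  0.2  0.9] [array([574.1,  32. ]), array([572.2,  26.9])]
yellow [ 410.5 -243.2] [ 0.1 -1.1 -0.9  2.3 -1.  -0.3 -1.   0.8] [array([ 412.4, -241.9]), array([ 407.8, -247.1])]
white end [452. 224.   9.] [443. 226.   9.]
purple end [448.  83.   9.] [447.  85.   9.]
short big [582. 209.  18.] [576. 239.  18.]
short small [575. 135.  18.] [571. 158.  18.]
long cup [ 593. -100.   18.] None
long end mid [ 578. -301.   18.] None
carton [443. 477.  39.] None
tipbox [ 613. -407.   84.] [ 577. -351.   84.]
```

Run:
```python
from h import *
print(shift([520,170,230]), env.state()["ee_rot"])
```

```text
[-0.43726936 -0.2460094  -0.04275291] [-1.79954710e+02 -2.18322798e-03  1.61163285e+02]
```

Emit:
send_rows(targets="-0.437 -0.246 -0.043 0 0 71.15 100;-0.437 -0.246 -0.043 0 0 71.15 100;-0.437 -0.246 -0.043 0 0 71.15 100;-0.437 -0.246 -0.043 0 0 71.15 100;-0.437 -0.246 -0.043 0 0 71.15 100;-0.437 -0.246 -0.043 0 0 71.15 100;-0.437 -0.246 -0.043 0 0 71.15 100;-0.437 -0.246 -0.043 0 0 71.15 100;-0.437 -0.246 -0.043 0 0 71.15 100;-0.437 -0.246 -0.043 0 0 71.15 100;-0.437 -0.246 -0.043 0 0 71.15 100;-0.437 -0.246 -0.043 0 0 71.15 100")

```text
time_s: 1.25
ee_pos: [518.6, 170.9, 230.4]
ee_rot: [180.0, -0.0, 90.0]
force: [0.7, 0.4, -0.4]
gripper_width: 90.8
gripper_force: 0.0
```

Emit:
send_rows(targets="0 0 0 0 0 0 100;0 0 0 0 0 0 100;0 0 0 0 0 0 100;0 0 0 0 0 0 100")

```text
time_s: 1.58
ee_pos: [516.6, 173.7, 230.0]
ee_rot: [-179.9, -0.0, 90.1]
force: [-0.6, -0.5, -0.1]
gripper_width: 91.3
gripper_force: 0.0
```

Run:
```python
from h import *
import pickle
s=env.state(); print(s["ee_pos"],s["ee_rot"],s["qpos"],s["force"])
f=eyes.grab_frame("wrist"); pickle.dump(f,open("w1.pkl","wb"))
cv2.imwrite("pics/w1.png",cv2.resize(f["image"],None,fx=1.25,fy=1.25)); print(f["eye"],f["attitude"])
for n,p in dict(empty=(470,336,64),lid=(452,11,10),wh=(450,225,9),pu=(448,84,9),red=(572,29,64),leaf=(449,-150,64),tcp=s["ee_pos"]).items(): print(n,(proj(f,p)*1.25).round(0))
```

```text
[516.62468954 173.6501474  229.959575  ] [-1.79948064e+02 -1.65333057e-02  9.00851561e+01] [1.73489923e+01 1.42399153e+01 8.92521462e+01 3.20810314e-02
 7.65526297e+01 1.72563560e+01] [-0.64455231 -0.49141374 -0.08153089]
[516.81461345 245.79314324 427.17273062] [-14.61746679   0.05795841   0.01977533]
empty [345.  56.]
lid [345. 343.]
wh [337. 175.]
pu [340. 290.]
red [443. 353.]
leaf [342. 479.]
tcp [395. 283.]
```

View pics/w1.png

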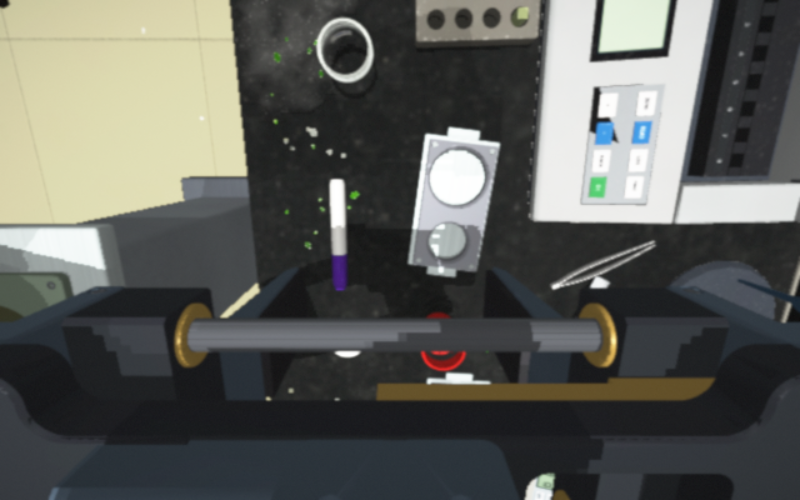

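Run:
```python
from h import *
import pickle
for i in range(3):
    s=env.state(); print(s["time_s"],s["ee_pos"],s["qvel"].round(2))
f=pickle.load(open("w1.pkl","rb"))
P=lambda u,v,z: plane(f,u/1.25,v/1.25,z).round(1)
print("empty",P(345,50,64)); print("wh",P(337.5,180,9),"pu",P(339.5,290,9)); 
print("short",P(457.5,178,18),P(447,240,18),"corners foam",[P(*c,18) for c in[(427,134),(499,142),(474,272),(408,263)]])
print("analyzer front",P(534,221,60),"lid",P(347,352,10))
```

```text
1.6333 [516.59748822 173.86065057 230.06481631] [ 0.31 -0.1  -0.09 -0.13 -0.16 -0.05]
1.6333 [516.59748822 173.86065057 230.06481631] [ 0.31 -0.1  -0.09 -0.13 -0.16 -0.05]
1.6333 [516.59748822 173.86065057 230.06481631] [ 0.31 -0.1  -0.09 -0.13 -0.16 -0.05]
empty [470.5 340.7  64. ]
wh [450.1 219.5   9. ] pu [447.2  84.    9. ]
short [587.2 222.4  18. ] [578.  150.5  18. ] corners foam [array([551.7, 269.7,  18. ]), array([631.2, 261.3,  18. ]), array([612.1, 110.8,  18. ]), array([532.3, 122.1,  18. ])]
analyzer front [661.8 180.7  60. ] lid [453.8  -2.2  10. ]
```

Run:
```python
import cv2,numpy as np,pickle
f=pickle.load(open("w1.pkl","rb"))["image"]
a=cv2.resize(f[98:223,320:405],None,fx=4.8,fy=4.8,interpolation=cv2.INTER_CUBIC)
b=cv2.resize(cv2.imread("pics/scene0.png")[210:285,343:425],None,fx=4.7,fy=4.7,interpolation=cv2.INTER_CUBIC)
print(a.shape,b.shape)
m=np.zeros((600,800,3),np.uint8); m[:a.shape[0],:a.shape[1]]=a; m[:b.shape[0],410:410+b.shape[1]]=b
cv2.imwrite("pics/mont.png",m)
```

```text
(600, 408, 3) (352, 385, 3)
```

View pics/mont.png

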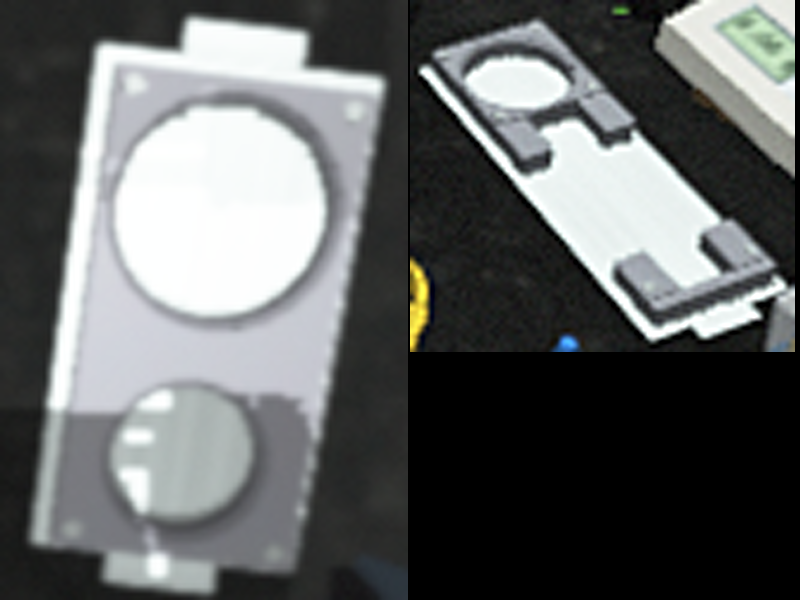

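```bash
cat > t.py <<'E'
from h import *
import pickle
f=pickle.load(open("w1.pkl","rb")); g=eyes.grab_frame("scene")
W=lambda x,y,z=18: plane(f,320+x/4.8,98+y/4.8,z)
S=lambda x,y,z=18: plane(g,343+(x-410)/4.7,210+y/4.7,z)
# fit tray pose from labelled points
def fit(loc,obs):
    loc=np.array(loc,float); obs=np.array(obs)[:,:2]; a,b=loc.mean(0),obs.mean(0)
    U,s,V=np.linalg.svd((loc-a).T@(obs-b)); M=(U@V).T
    t=b-M@a; print("pose",t.round(1),np.degrees(np.arctan2(M[1,0],M[0,0])).round(2),"res",(loc@M.T+t-obs).round(1).tolist()); return M,t
M,t=fit([(0,34),(0,-42)],[W(222,208),W(184,455)])
print([ (M.T@(W(*c)[:2]-t)).round(1).tolist() for c in[(112,62),(385,80),(295,575),(47,545)]])
M,t=fit([(0,81),(-43,124),(43,124),(43,-124),(-43,-124)],[S(518,75),S(434,53),S(541,20),S(778,265),S(655,312)])
print("longcup",M@[0,81]+t,"bay",M@[0,-34]+t,S(518,75))
E
python3 t.py; python3 -c "
from h import *
print(shift([470,337.5,130]))"
```

```text
pose [583.8 190.5] -6.38 res [[0.1, 0.5], [-0.1, -0.5]]
[[-37.7, 70.6], [40.9, 74.4], [40.5, -76.0], [-38.3, -74.9]]
pose [ 594.1 -177.2] -3.74 res [[2.2, 2.7], [-5.8, 6.0], [4.4, 4.1], [4.2, -7.1], [-5.0, -5.7]]
longcup [599.4244189  -96.40880207] bay [ 591.923066   -211.16388782] [597.20043789 -99.06701625  18.        ]
[ 0.1636804  -0.04626686  0.10022023]
```

Emit:
send_rows(targets="0.164 -0.046 0.06 0 0 0 100;0.164 -0.046 0.06 0 0 0 100;0.164 -0.046 0.06 0 0 0 100;0.164 -0.046 0.06 0 0 0 100;0.164 -0.046 0.06 0 0 0 100;0.164 -0.046 0.10 0 0 0 100;0.164 -0.046 0.12 0 0 0 100;0.164 -0.046 0.12 0 0 0 100;0.164 -0.046 0.12 0 0 0 100;0.164 -0.046 0.12 0 0 0 100")

```text
time_s: 2.52
ee_pos: [472.4, 337.5, 111.9]
ee_rot: [179.9, -0.1, 90.0]
force: [0.2, -0.5, 0.4]
gripper_width: 91.2
gripper_force: 0.0
```

Run:
```python
from h import *
import pickle
s=env.state(); print(s["ee_pos"],s["ee_rot"],s["qpos"])
f=eyes.grab_frame("wrist"); pickle.dump(f,open("w2.pkl","wb"))
g=eyes.grab_frame("side")
m=np.zeros((600,800,3),np.uint8)
m[:300,:480]=cv2.resize(f["image"],(480,300)); 
c=cv2.resize(g["image"][200:310,240:350],None,fx=4,fy=4,interpolation=cv2.INTER_CUBIC)
m[160:600,360:800]=c; cv2.imwrite("pics/w2.png",m)
print(shift([470,337.5,29]))
```

```text
[472.41473304 337.4657003  111.87999869] [ 1.79859559e+02 -9.44296449e-02  9.00330766e+01] [ 3.44056553e+01  2.19566073e+01  9.55806456e+01 -1.52322318e-03
  6.22935171e+01  3.43734006e+01]
[-8.96070598e-05 -3.11333807e-03  8.33311989e-02]
```

View pics/w2.png

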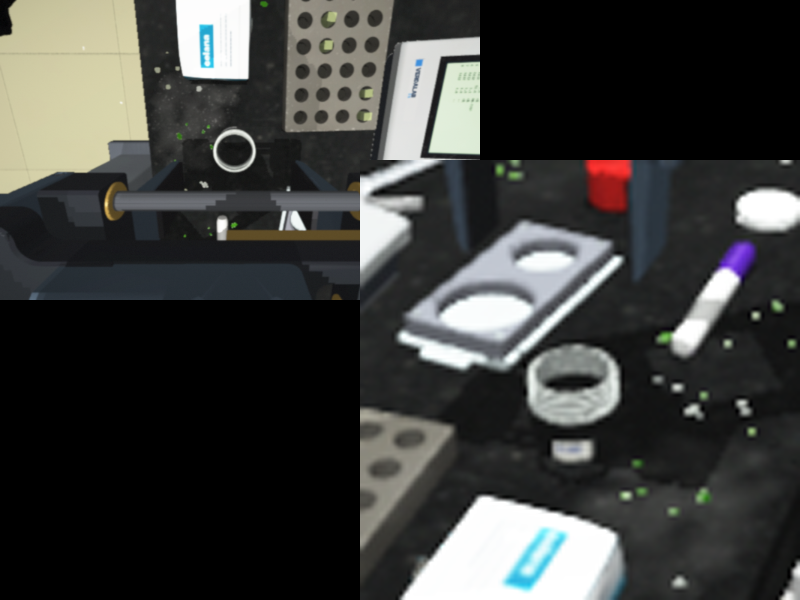

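Run:
```python
from h import *
import pickle
f=pickle.load(open("w2.pkl","rb")); g=eyes.grab_frame("side")
k=640/480
print("rim",plane(f,235*k,151*k,64),f["eye"],f["attitude"])
# outer rim L214 R256 T129 B172
for x in (214,256): print(plane(f,x*k,151*k,64))
for p in [(427,337.5,112),(518,337.5,112),(470,337.5,64)]: q=proj(g,p); print(p,(q-[240,200])*4+[360,160])
print("carton",[plane(f,u*k,v*k,39).round(0) for u,v in((184,78),(248,79))])
```

```text
rim [470.30192895 344.02405846  64.        ] [472.00983585 409.3519367  309.19601231] [-14.53921256  -0.13654371  -0.0350837 ]
[445.34312064 344.05518935  64.        ]
[495.27285251 343.99291247  64.        ]
(427, 337.5, 112) [638.00426356 302.69694266]
(518, 337.5, 112) [488.15193311 276.42291212]
(470, 337.5, 64) [570.36864137 362.81870109]
carton [array([409., 428.,  39.]), array([486., 427.,  39.])]
```

Run:
```python
from h import *
s=env.state(); M=R.from_euler("xyz",s["ee_rot"],degrees=True).as_matrix()
m=np.zeros((600,800,3),np.uint8)
for i,(n,c) in enumerate(dict(side=(255,195),scene=(225,110)).items()):
    f=eyes.grab_frame(n); k=4.0 if n=="side" else 5.0
    w=int(400/k); h=int(600/k)
    a=cv2.resize(f["image"][c[1]:c[1]+h,c[0]:c[0]+w],(400,600),interpolation=cv2.INTER_CUBIC)
    for sx in(-1,1):
      for sy in(-45.5,45.5,-59,59):
        q=(proj(f,s["ee_pos"]+M@[sx*16,sy,0])-c)*k; cv2.circle(a,(int(q[0]),int(q[1])),2,(0,255,255) if abs(sy)<50 else (255,0,255),-1)
    m[:,i*400:i*400+400]=a
cv2.imwrite("pics/tips.png",m)
```

```text
(no output)
```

View pics/tips.png

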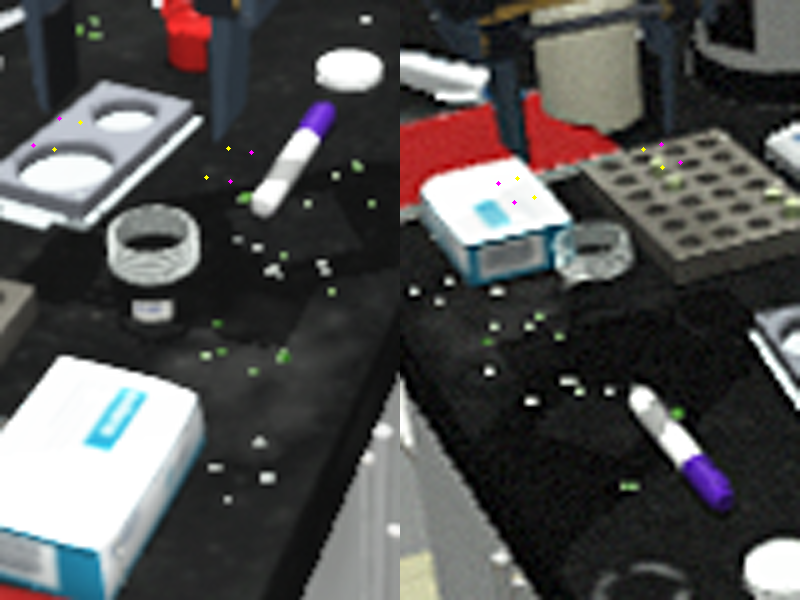

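Run:
```python
from h import *
g=eyes.grab_frame("scene");f=eyes.grab_frame("side")
def tri(a,b):
    A=[];y=[]
    for fr,p in((g,a),(f,b)):
        e,d=ray(fr,*p); d/=np.linalg.norm(d); P=np.eye(3)-np.outer(d,d); A.append(P); y.append(P@e)
    r=np.linalg.lstsq(np.vstack(A),np.hstack(y),rcond=None); return r[0].round(1),r[1]
print(tri((247.6,142),(310.8,229.8)),tri((278.4,136.4),(266.8,223)))
print("emptycup rim centre",tri((230+(101)/3,138+67/3),(240+(573-360)/4,200+(374-160)/4)))
print(env.state()["ee_pos"])
```

```text
(array([422. , 342.4, 130.9]), array([0.76535369])) (array([529.8, 339.1, 127.4]), array([1.94379733]))
emptycup rim centre (array([469.2, 335.5,  54.8]), array([0.90207047]))
[472.0006697  336.78298763 110.97776096]
```

Emit:
send_rows(targets="0.002 -0.002 0.03 0 0 0 100;0.002 -0.002 0.05 0 0 0 100;0.002 -0.002 0.07 0 0 0 100;0.002 -0.002 0.082 0 0 0 100;0.002 -0.002 0.082 0 0 0 100;0.002 -0.002 0.082 0 0 0 30;0.002 -0.002 0.082 0 0 0 30;0.002 -0.002 0.082 0 0 0 30;0.002 -0.002 0.082 0 0 0 30;0.002 -0.002 0.082 0 0 0 30;0.002 -0.002 0.082 0 0 0 30;0.002 -0.002 0.082 0 0 0 30", grip_force=12)

```text
time_s: 3.87
ee_pos: [469.7, 338.8, 28.6]
ee_rot: [180.0, -0.0, 90.0]
force: [0.3, 0.1, 2.9]
gripper_width: 49.6
gripper_force: 12.0
```

Emit:
send_rows(targets="0 0 -0.02 0 0 0 30;0 0 -0.05 0 0 0 30;0 0 -0.08 0 0 0 30;0 0 -0.11 0 0 0 30;0 0 -0.11 0 0 0 30;0 0 -0.11 0 0 0 30")

```text
time_s: 4.37
ee_pos: [470.6, 339.4, 140.2]
ee_rot: [179.8, -0.2, 90.0]
force: [0.0, -0.5, -0.5]
gripper_width: 49.4
gripper_force: 12.0
```

Run:
```python
from h import *
s=env.state(); M=R.from_euler("xyz",s["ee_rot"],degrees=True).as_matrix()
print(s["ee_pos"],s["gripper_width"])
m=np.zeros((600,800,3),np.uint8)
for i,(n,c) in enumerate(dict(side=(255,150),scene=(225,90)).items()):
    f=eyes.grab_frame(n); k=4.0 if n=="side" else 5.0
    w=int(400/k); h=int(600/k)
    a=cv2.resize(f["image"][c[1]:c[1]+h,c[0]:c[0]+w],(400,600),interpolation=cv2.INTER_CUBIC)
    for sx in(-16,16,0):
      for sy in(-25,25,-39,39):
        q=(proj(f,s["ee_pos"]+M@[sx,sy,0])-c)*k; cv2.circle(a,(int(q[0]),int(q[1])),2,(0,255,255) if sx else (255,0,255),-1)
    m[:,i*400:i*400+400]=a
cv2.imwrite("pics/tips2.png",m)
print(shift([599.4,-97,150]))
```

```text
[470.58054549 339.43961919 140.19522168] 49.38591664513075
[-0.43532489  0.13037226 -0.01242882]
```

View pics/tips2.png

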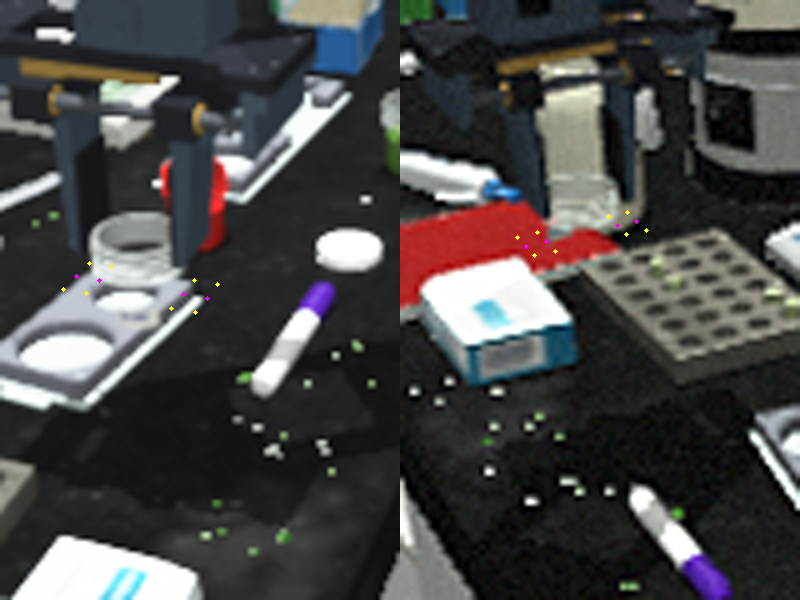

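Run:
```python
from h import *
g=eyes.grab_frame("scene");f=eyes.grab_frame("side")
print(plane(g,421.7,181,0),plane(f,205,190,0))
S=lambda x,y,z=18: plane(g,343+(x-410)/4.7,210+y/4.7,z)
from t import fit
for w,l in((40,121),(43,124)): fit([(0,81),(-w,l),(w,l),(w,-l),(-w,-l)],[S(518,75),S(434,53),S(541,20),S(778,265),S(655,312)])
```

```text
[915.67753898  31.71771862   0.        ] [962.25074578  -4.70409721   0.        ]
pose [583.8 190.5] -6.38 res [[0.1, 0.5], [-0.1, -0.5]]
[[-37.7, 70.6], [40.9, 74.4], [40.5, -76.0], [-38.3, -74.9]]
pose [ 594.1 -177.2] -3.74 res [[2.2, 2.7], [-5.8, 6.0], [4.4, 4.1], [4.2, -7.1], [-5.0, -5.7]]
longcup [599.4244189  -96.40880207] bay [ 591.923066   -211.16388782] [597.20043789 -99.06701625  18.        ]
pose [ 594.1 -177.2] -3.74 res [[2.2, 2.7], [-3.0, 2.8], [1.2, 1.3], [1.4, -3.9], [-1.9, -2.9]]
pose [ 594.1 -177.2] -3.74 res [[2.2, 2.7], [-5.8, 6.0], [4.4, 4.1], [4.2, -7.1], [-5.0, -5.7]]
```

Emit:
send_rows(targets="-0.03 0.007 -0.03 0 0 3.7 30;-0.09 0.02 -0.06 0 0 3.7 30;-0.13 0.03 -0.06 0 0 3.7 30;-0.17 0.04 -0.06 0 0 3.7 30;-0.21 0.05 -0.06 0 0 3.7 30;-0.25 0.06 -0.06 0 0 3.7 30;-0.29 0.07 -0.06 0 0 3.7 30;-0.33 0.08 -0.06 0 0 3.7 30;-0.37 0.09 -0.06 0 0 3.7 30;-0.41 0.1 -0.06 0 0 3.7 30;-0.45 0.11 -0.06 0 0 3.7 30;-0.49 0.12 -0.06 0 0 3.7 30")

```text
time_s: 5.62
ee_pos: [584.1, -132.4, 197.0]
ee_rot: [-179.9, -0.0, 86.3]
force: [0.3, 0.8, -0.3]
gripper_width: 49.8
gripper_force: 12.0
```

Emit:
send_rows(targets="-0.03 0 0 0 0 0 30;-0.06 0 0 0 0 0 30;-0.06 0 0 0 0 0 30;-0.06 0 0 0 0 0 30;-0.06 0 0 0 0 0 30")

```text
time_s: 6.03
ee_pos: [580.2, -189.7, 197.2]
ee_rot: [-179.9, -0.1, 86.3]
force: [-1.2, 0.2, -1.7]
gripper_width: 49.3
gripper_force: 12.0
```

Run:
```python
from h import *
import pickle
s=env.state(); print(s["ee_pos"],s["ee_rot"],s["gripper_width"])
f=eyes.grab_frame("wrist"); pickle.dump(f,open("w3.pkl","wb"))
im=f["image"]
cv2.imwrite("pics/w3.png",cv2.resize(im[0:270,160:520],None,fx=2.2,fy=2.2,interpolation=cv2.INTER_CUBIC)); print(f["eye"],f["attitude"])
```

```text
[ 580.22940556 -189.7252572   197.17545408] [-1.79899573e+02 -7.15029719e-02  8.62918950e+01] 49.28928623019346
[ 585.28965561 -117.92740364  394.46861481] [-14.56256725   0.10886724  -3.77531809]
```

View pics/w3.png

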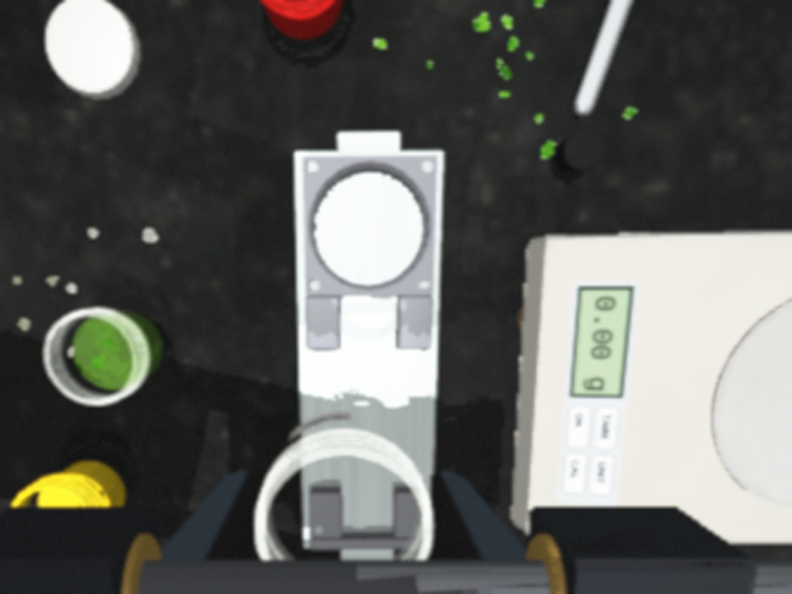

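```bash
cat > w3.py <<'E'
from h import *
import pickle
f=pickle.load(open("w3.pkl","rb"))
P=lambda x,y,z: plane(f,160+x/2.2,y/2.2,z).round(1)
if __name__=="__main__":
    print("pocket",P(370,227,18),"foam",P(304,158,18),P(437,158,18),P(304,548,18),P(415,548,18),"base",P(295,151,4),P(443,151,4))
    print("foam tab inner",P(340,320,18),P(397,320,18),P(340,520,18),P(395,520,18))
    print("leaf",P(97,355,64),"lid",P(91,46,10),"balance edge",P(545,400,40))
    c=P(370,227,18); print("shift",shift([c[0],c[1],150]))
E
python3 w3.py
```

```text
pocket [601.8 -91.8  18. ] foam [567.2 -53.   18. ] [641.  -57.9  18. ] [ 548.  -287.1   18. ] [ 620.1 -291.8   18. ] base [561.6 -46.5   4. ] [646.6 -52.1   4. ]
foam tab inner [ 581.2 -142.9   18. ] [ 614.9 -145.1   18. ] [ 572.7 -269.2   18. ] [ 608.  -271.5   18. ]
leaf [ 452.6 -149.5   64. ] lid [455.4  12.5  10. ] balance edge [ 696.1 -194.4   40. ]
shift [0.09851086 0.01520496 0.04757256]
```

Run:
```python
from w3 import *
s=env.state(); t=np.linspace(0,6.283,90)
for dy in(0,3,6,9):
  q=np.array([proj(f,[580.2+25.5*np.cos(a),-189.7+dy+25.5*np.sin(a),232.6]) for a in t]); q[:,0]-=160; q*=2.2
  print(dy,q.min(0).round(0),q.max(0).round(0))
```

```text
0 [251. 455.] [434. 624.]
3 [250. 444.] [434. 615.]
6 [249. 433.] [433. 605.]
9 [248. 422.] [433. 596.]
```

Emit:
send_rows(targets="0.03 0.005 0 0 0 0 30;0.06 0.01 0 0 0 0 30;0.092 0.015 0.02 0 0 0 30;0.092 0.015 0.06 0 0 0 30;0.092 0.015 0.095 0 0 0 30;0.092 0.015 0.12 0 0 0 30;0.092 0.015 0.13 0 0 0 30;0.092 0.015 0.135 0 0 0 30;0.092 0.015 0.14 0 0 0 30;0.092 0.015 0.14 0 0 0 30")

```text
time_s: 6.92
ee_pos: [602.2, -99.2, 58.8]
ee_rot: [179.9, 0.0, 86.3]
force: [-0.7, -0.4, -0.4]
gripper_width: 49.2
gripper_force: 12.0
```

Run:
```python
from h import *
s=env.state(); print(s["ee_pos"],s["force"],shift([601.1,-98.5,33.5]))
m=np.zeros((600,800,3),np.uint8)
for i,(n,c) in enumerate(dict(side=(270,150),scene=(335,170)).items()):
    f=eyes.grab_frame(n); k=5.0
    a=cv2.resize(f["image"][c[1]:c[1]+120,c[0]:c[0]+80],(400,600),interpolation=cv2.INTER_CUBIC)
    m[:,i*400:i*400+400]=a
cv2.imwrite("pics/p1.png",m)
```

```text
[602.20505387 -99.20372147  58.82416236] [-0.67132558 -0.40310463 -0.40410095] [ 0.00063229 -0.00118486  0.02532244]
```

View pics/p1.png

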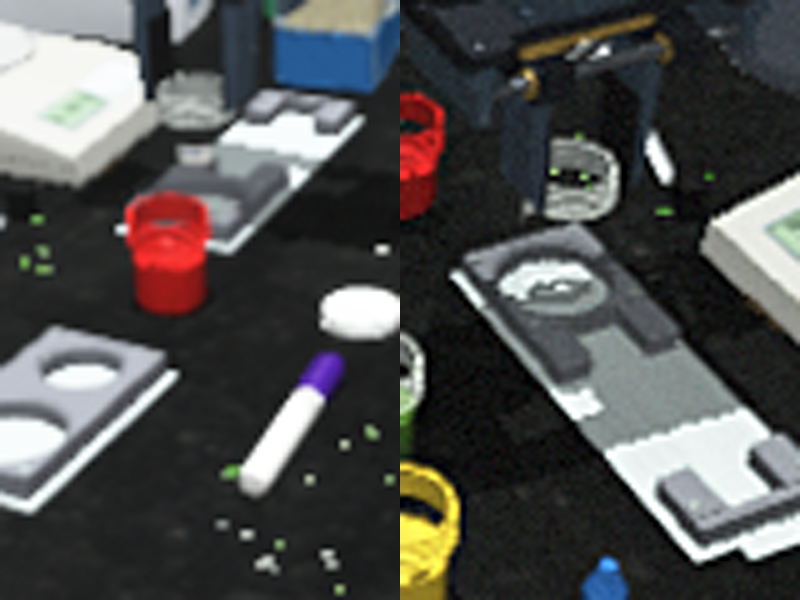

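Run:
```python
from h import *
for n,c in dict(side=(270,150),scene=(335,170)).items():
    f=eyes.grab_frame(n)
    for p in [(602.5,-92.7,94.2),(602.5,-92.7,30.2),(601.5,-92,18)]: q=(proj(f,p)-c)*5; print(n,p,q.round(0)+[0 if n=="side" else 400,0])
```

```text
side (602.5, -92.7, 94.2) [190.  86.]
side (602.5, -92.7, 30.2) [193. 174.]
side (601.5, -92, 18) [195. 191.]
scene (602.5, -92.7, 94.2) [565. 159.]
scene (602.5, -92.7, 30.2) [558. 254.]
scene (601.5, -92, 18) [554. 271.]
```

Emit:
send_rows(targets="0 -0.001 0.008 0 0 0 30;0 -0.001 0.015 0 0 0 30;0 -0.001 0.02 0 0 0 30;0 -0.001 0.024 0 0 0 30;0 -0.001 0.025 0 0 0 30;0 -0.001 0.025 0 0 0 30")

```text
time_s: 7.62
ee_pos: [600.3, -99.3, 32.9]
ee_rot: [-180.0, -0.0, 86.3]
force: [-0.1, -0.8, -0.4]
gripper_width: 49.2
gripper_force: 12.0
```

Emit:
send_rows(targets="0 0 0 0 0 0 80;0 0 0 0 0 0 80;0 0 0 0 0 0 80;0 0 -0.01 0 0 0 80;0 0 -0.04 0 0 0 80;0 0 -0.08 0 0 0 80;0 0 -0.12 0 0 0 100;0 0 -0.15 0 0 0 100;-0.04 0 -0.15 0 0 0 100;-0.08 0 -0.15 0 0 0 100;-0.09 0 -0.15 0 0 0 100;-0.09 0 -0.15 0 0 0 100")

```text
time_s: 8.62
ee_pos: [594.4, -191.8, 183.8]
ee_rot: [179.9, 0.0, 86.1]
force: [-0.5, -0.1, -0.2]
gripper_width: 91.5
gripper_force: 0.0
```

Run:
```python
from h import *
import pickle
s=env.state(); print(s["ee_pos"],s["ee_rot"],s["force"])
f=eyes.grab_frame("wrist"); pickle.dump(f,open("w4.pkl","wb")); f2=eyes.grab_frame("scene")["image"][195:275,345:425]
im=cv2.resize(f["image"][0:230,120:420],None,fx=2,fy=2,interpolation=cv2.INTER_CUBIC)
m=np.zeros((600,800,3),np.uint8); m[:460,:600]=im; m[300:600,500:800]=cv2.resize(f2,(300,300),interpolation=cv2.INTER_CUBIC)
cv2.imwrite("pics/w4.png",m)
```

```text
[ 594.38555705 -191.80667808  183.83415104] [1.79947351e+02 4.11941804e-02 8.60976712e+01] [-0.47808206 -0.09200226 -0.21014165]
```

View pics/w4.png

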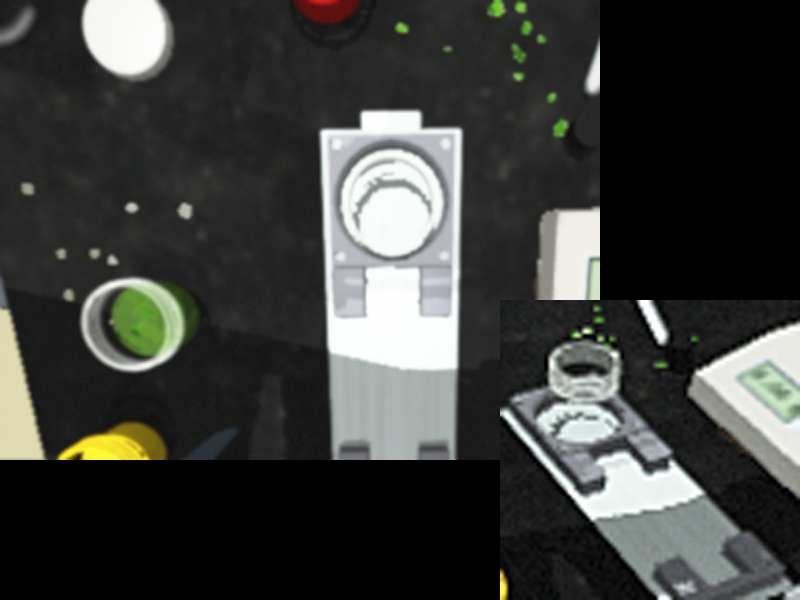

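Run:
```python
from h import *
import pickle
f=pickle.load(open("w4.pkl","rb"))
P=lambda x,y,z: plane(f,120+x/2,y/2,z).round(1)
print("cup",P(392,198,68),"leaf",P(133,324,64),"lid",P(125,34,10))
print(shift([600.7,-92.8,120]))
```

```text
cup [601.4 -93.6  68. ] leaf [ 453.1 -149.5   64. ] lid [454.4  11.1  10. ]
[ 0.09601731 -0.00010761  0.06340174]
```

Emit:
send_rows(targets="0.096 0 0 0 0 90 100;0.096 0 0 0 0 90 100;0.096 0 0 0 0 90 100;0.096 0 0 0 0 90 100;0.096 0 0.063 0 0 90 100;0.096 0 0.063 0 0 90 100;0.096 0 0.063 0 0 90 100;0.096 0 0.063 0 0 90 100;0.096 0 0.063 0 0 90 100;0.096 0 0.063 0 0 90 100;0.096 0 0.063 0 0 90 100;0.096 0 0.063 0 0 90 100")

```text
time_s: 9.72
ee_pos: [600.7, -91.2, 120.1]
ee_rot: [-179.9, 0.0, 0.7]
force: [0.8, 0.1, 0.2]
gripper_width: 91.1
gripper_force: 0.0
```

Emit:
send_rows(targets="0 0 0 0 0 3.9 100;0 0 0 0 0 3.9 100;0 0 0 0 0 3.9 100;0 0 0 0 0 3.9 100")

```text
time_s: 10.05
ee_pos: [600.8, -92.3, 120.2]
ee_rot: [-180.0, 0.0, -2.8]
force: [-0.2, -0.0, 0.0]
gripper_width: 91.2
gripper_force: 0.0
```

```bash
python3 -c "
from h import *
s=env.state();print(s['ee_pos'],s['ee_rot'],shift([601,-93,36]))"
```

```text
[600.81090841 -92.3139843  120.15570092] [-1.79975923e+02  1.25858322e-02 -2.77761740e+00] [0.0002406  0.00071141 0.08415536]
```

Emit:
send_rows(targets="0 0 0.03 0 0 0 100;0 0 0.06 0 0 0 100;0 0 0.084 0 0 0 100;0 0 0.084 0 0 0 100;0 0 0.084 0 0 0 65;0 0 0.084 0 0 0 65;0 0 0.084 0 0 0 45;0 0 0.084 0 0 0 45;0 0 0.084 0 0 0 45;0 0 0.084 0 0 0 45;0 0 0.084 0 0 0 45;0 0 0.084 0 0 0 45", grip_force=4)

```text
time_s: 11.05
ee_pos: [601.2, -93.5, 36.7]
ee_rot: [180.0, -0.1, -2.9]
force: [-0.3, -0.3, 1.9]
gripper_width: 48.2
gripper_force: 4.0
```

```bash
python3 -c "
from h import *
s=env.state();print(s['ee_pos'],s['ee_rot'],s['gripper_width'],s['gripper_force'],s['force'])"
```

```text
[601.22439239 -93.53855456  36.67152743] [ 1.79987294e+02 -5.95587191e-02 -2.92620607e+00] 48.16727546882098 4.032234277983662 [-0.34089441 -0.2817442   1.85586123]
```

Emit:
send_rows(targets="0 0 0 0 0 0 75;0 0 0 0 0 0 75;0 0 0 0 0 0 75;0 0 -0.04 0 0 0 75;0 0 -0.08 0 0 0 75;-0.03 -0.02 -0.1 0 0 0 75;-0.06 -0.04 -0.1 0 0 0 75;-0.09 -0.06 -0.1 0 0 0 75;-0.12 -0.077 -0.1 0 0 0 75;-0.152 -0.097 -0.1 0 0 0 75;-0.152 -0.097 -0.06 0 0 0 75;-0.152 -0.097 -0.05 0 0 0 75")

```text
time_s: 12.05
ee_pos: [450.0, 12.3, 84.0]
ee_rot: [-180.0, 0.2, -2.8]
force: [0.2, -0.1, -0.2]
gripper_width: 68.8
gripper_force: 0.0
```

```bash
python3 -c "
from h import *
s=env.state();print(s['ee_pos'],s['ee_rot'],s['force'],shift([454.5,11.5,4]))"
```

```text
[450.01349341  12.31057176  83.9943961 ] [-179.99980539    0.23497254   -2.81607754] [ 0.20604125 -0.12190095 -0.24286973] [0.00484893 0.00058944 0.07997518]
```

Emit:
send_rows(targets="0.003 0 0.02 0 0 0 75;0.003 0 0.04 0 0 0 75;0.003 0 0.06 0 0 0 75;0.003 0 0.07 0 0 0 75;0.003 0 0.075 0 0 0 75;0.003 0 0.08 0 0 0 75;0.003 0 0.08 0 0 0 75")

```text
time_s: 12.63
ee_pos: [456.8, 11.1, 5.7]
ee_rot: [-180.0, 0.1, -2.9]
force: [-0.1, 0.1, 0.5]
gripper_width: 68.5
gripper_force: 0.0
```

Emit:
send_rows(targets="0 0 0 0 0 0 45;0 0 0 0 0 0 45;0 0 0 0 0 0 45;0 0 0 0 0 0 45;0 0 0 0 0 0 45;0 0 0 0 0 0 45", grip_force=4)

```text
time_s: 13.13
ee_pos: [457.2, 11.1, 6.4]
ee_rot: [-180.0, -0.0, -2.9]
force: [-0.5, -0.3, -0.6]
gripper_width: 41.4
gripper_force: 0.0
```

```bash
python3 -c "
from h import *
s=env.state();print(s['ee_pos'],s['ee_rot'],s['force'],s['gripper_width'],s['gripper_force'])"
```

```text
[457.20936231  11.13426668   6.39354671] [-1.79993614e+02 -3.20408069e-02 -2.93191786e+00] [-0.50233163 -0.25846992 -0.55000478] 41.39019618065972 0.0
```

Emit:
send_rows(targets="0 0 0 0 0 0 75;0 0 0 0 0 0 75;0 0 0 0 0 0 75;0 0 0.005 0 0 0 75;0 0 0.01 0 0 0 75;0 0 0.013 0 0 0 75;0 0 0.015 0 0 0 75;0 0 0.015 0 0 0 75")

```text
time_s: 13.8
ee_pos: [456.5, 11.1, -9.5]
ee_rot: [-180.0, 0.1, -2.9]
force: [0.8, 0.0, 0.1]
gripper_width: 68.3
gripper_force: 0.0
```

Emit:
send_rows(targets="0 0 0 0 0 0 45;0 0 0 0 0 0 45;0 0 0 0 0 0 45;0 0 0 0 0 0 45;0 0 0 0 0 0 45;0 0 0 0 0 0 45")

```text
time_s: 14.3
ee_pos: [457.1, 11.2, -8.7]
ee_rot: [-180.0, -0.0, -2.9]
force: [-0.6, 0.2, 0.6]
gripper_width: 41.2
gripper_force: 0.0
```

Emit:
send_rows(targets="0 0 0 0 0 0 75;0 0 0 0 0 0 75;0 0 0 0 0 0 75;0 0 0.002 0 0 0 75;0 0 0.004 0 0 0 75;0 0 0.005 0 0 0 75;0 0 0.005 0 0 0 75")

```text
time_s: 14.88
ee_pos: [456.7, 11.1, -14.2]
ee_rot: [-180.0, 0.0, -2.9]
force: [-0.4, 0.1, -0.3]
gripper_width: 68.8
gripper_force: 0.0
```

Emit:
send_rows(targets="0 0 0 0 0 0 45;0 0 0 0 0 0 45;0 0 0 0 0 0 45;0 0 0 0 0 0 45;0 0 0 0 0 0 45;0 0 0 0 0 0 45")

```text
time_s: 15.38
ee_pos: [457.1, 11.2, -13.8]
ee_rot: [-180.0, -0.0, -2.9]
force: [-0.4, -0.3, 0.2]
gripper_width: 40.9
gripper_force: 0.0
```

Run:
```python
from h import *
m=np.zeros((600,800,3),np.uint8)
for i,(n,p) in enumerate(dict(side=(455,20,30),scene=(455,20,30)).items()):
    f=eyes.grab_frame(n); q=proj(f,p).astype(int); c=q-[40,60]
    m[:,i*400:i*400+400]=cv2.resize(f["image"][c[1]:c[1]+120,c[0]:c[0]+80],(400,600),interpolation=cv2.INTER_CUBIC); print(n,c)
    for z in (-14,0,10): print(n,z,[((proj(f,(457,11.2+d,z))-c)*5).round(0) for d in (20.5,-20.5)])
cv2.imwrite("pics/l1.png",m)
```

```text
side [300 145]
side -14 [array([193., 373.]), array([213., 343.])]
side 0 [array([193., 353.]), array([213., 323.])]
side 10 [array([193., 338.]), array([213., 309.])]
scene [261 155]
scene -14 [array([198., 349.]), array([229., 388.])]
scene 0 [array([197., 330.]), array([229., 369.])]
scene 10 [array([196., 317.]), array([228., 355.])]
```

View pics/l1.png

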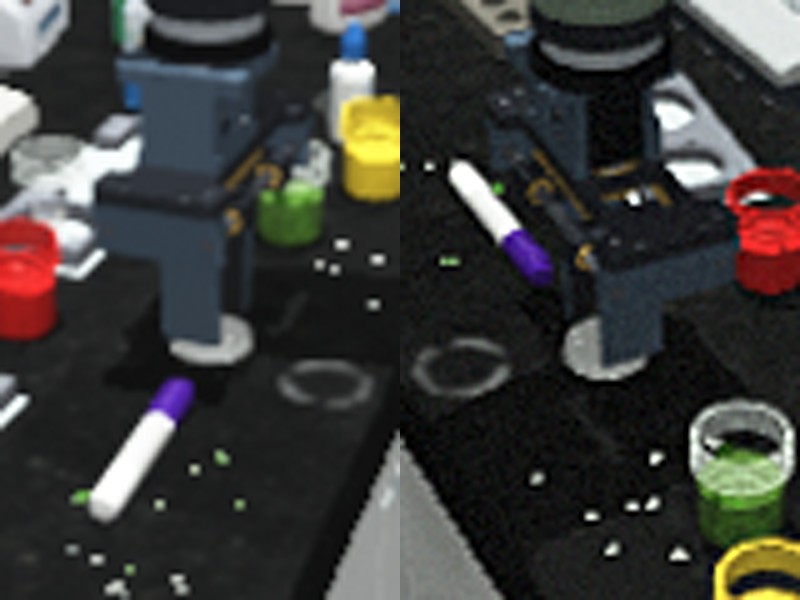

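Emit:
send_rows(targets="-0.004 0 0 0 0 0 75;-0.004 0 0 0 0 0 75;-0.004 0 0 0 0 0 75;-0.004 0 0.002 0 0 0 75;-0.004 0 0.004 0 0 0 75;-0.004 0 0.005 0 0 0 75;-0.004 0 0.005 0 0 0 75")

```text
time_s: 16.07
ee_pos: [452.8, 11.3, -19.2]
ee_rot: [-180.0, 0.0, -2.9]
force: [0.2, 0.8, 0.4]
gripper_width: 68.8
gripper_force: 0.0
```

Emit:
send_rows(targets="0 0 0 0 0 0 45;0 0 0 0 0 0 45;0 0 0 0 0 0 45;0 0 0 0 0 0 45;0 0 0 0 0 0 45;0 0 0 0 0 0 45")

```text
time_s: 16.57
ee_pos: [453.1, 11.3, -18.8]
ee_rot: [-180.0, -0.0, -2.9]
force: [-0.5, -0.2, -0.6]
gripper_width: 49.8
gripper_force: 4.0
```

Emit:
send_rows(targets="0 0 0 0 0 0 75;0 0 0 0 0 0 75;0 0 0 0 0 0 75;0 0 -0.015 0 0 -90 75;0 0 -0.015 0 0 -90 75;0 0 -0.015 0 0 -90 75;0 0 -0.015 0 0 -90 75;0 0 -0.015 0 0 -90 75;0 0 -0.015 0 0 -90 75;0 0 -0.015 0 0 -90 75;0 0 -0.015 0 0 -90 75;0 0 -0.015 0 0 -90 75")

```text
time_s: 17.57
ee_pos: [453.1, 11.4, -3.8]
ee_rot: [180.0, -0.0, 61.9]
force: [0.1, 0.6, -0.6]
gripper_width: 68.6
gripper_force: 0.0
```

Emit:
send_rows(targets="0 0 0 0 0 -27 75;0 0 0 0 0 -27 75;0 0 0 0 0 -27 75;0 0 0 0 0 -27 75;0 0 0.008 0 0 -27 75;0 0 0.012 0 0 -27 75;0 0 0.016 0 0 -27 75;0 0 0.018 0 0 -27 75;0 0 0.018 0 0 -27 75")

```text
time_s: 18.32
ee_pos: [452.5, 11.4, -22.6]
ee_rot: [-179.9, -0.0, 88.5]
force: [-1.0, -0.2, 0.6]
gripper_width: 68.4
gripper_force: 0.0
```

```bash
python3 -c "
from h import *
s=env.state();print(s['ee_pos'],s['ee_rot'],s['force'],s['qpos'],shift([453,11.3,-22]))"
```

```text
[452.46709494  11.35285802 -22.57518464] [-1.79909049e+02 -2.84632617e-03  8.84736247e+01] [-1.02191301 -0.17036374  0.5889425 ] [-2.28202901e-02  2.21531653e+01  1.21003460e+02  8.70666222e-03
  3.69342206e+01  1.49658919e+00] [-3.86156321e-05  5.33210234e-04 -5.76033706e-04]
```

Emit:
send_rows(targets="0 0 0 0 0 0 40;0 0 0 0 0 0 40;0 0 0 0 0 0 40;0 0 0 0 0 0 40;0 0 0 0 0 0 40;0 0 0 0 0 0 40;0 0 0 0 0 0 40", grip_force=8)

```text
time_s: 18.9
ee_pos: [453.2, 11.4, -21.7]
ee_rot: [180.0, -0.0, 88.5]
force: [0.4, 0.6, 0.7]
gripper_width: 49.7
gripper_force: 8.0
```

Emit:
send_rows(targets="0 0 -0.02 0 0 0 40;0 0 -0.05 0 0 0 40;0 0 -0.09 0 0 0 40;0 0 -0.12 0 0 0 40;0 0 -0.15 0 0 0 40;0 0 -0.15 0 0 0 40;0 0 -0.15 0 0 0 40")

```text
time_s: 19.48
ee_pos: [454.1, 11.3, 129.7]
ee_rot: [179.8, -0.0, 88.5]
force: [-0.5, -0.0, -0.5]
gripper_width: 50.0
gripper_force: 8.0
```

```bash
python3 -c "
from h import *
s=env.state();print(s['ee_pos'],s['ee_rot'],s['force'],s['gripper_width'],s['gripper_force'],shift([600.9,-93.2,150]))"
```

```text
[454.08086845  11.32759583 129.65334681] [ 1.79764080e+02 -1.05246952e-02  8.85250200e+01] [-0.50505968 -0.04112458 -0.54621295] 49.97392976236665 8.000015616416931 [-0.10071004  0.14954366 -0.01974956]
```

Emit:
send_rows(targets="-0.014 0.02 0 0 0 0 40;-0.034 0.05 0 0 0 0 40;-0.054 0.08 0 0 0 0 40;-0.074 0.11 0 0 0 0 40;-0.09 0.135 0 0 0 0 40;-0.1 0.148 0 0 0 0 40;-0.1 0.149 0.02 0 0 0 40;-0.1 0.149 0.045 0 0 0 40;-0.1 0.149 0.06 0 0 0 40;-0.1 0.149 0.06 0 0 0 40;-0.1 0.149 0.06 0 0 0 40;-0.1 0.149 0.06 0 0 0 40")

```text
time_s: 20.48
ee_pos: [599.6, -92.4, 68.1]
ee_rot: [-180.0, -0.0, 88.5]
force: [-0.7, 0.1, 0.6]
gripper_width: 49.7
gripper_force: 8.0
```

```bash
python3 -c "
from h import *
for i in range(3):
  eyes.grab_frame('side');s=env.state();print(s['time_s'],s['ee_pos'],s['ee_rot'],s['gripper_width'],shift([600.9,-93.2,47]))"
```

```text
20.5333 [600.00154734 -92.48704735  68.81793537] [1.79925220e+02 5.03346719e-03 8.85307454e+01] 49.3819939533988 [-0.00068776  0.00088796  0.02181917]
20.5833 [600.19546817 -92.52270665  69.19440131] [1.79882011e+02 1.16958034e-02 8.85303998e+01] 49.86674123928107 [-0.00065447  0.00067596  0.02219597]
20.6333 [600.18054207 -92.51958729  69.30016613] [1.79873604e+02 1.43893620e-02 8.85338426e+01] 49.936152889727985 [-0.00065618  0.00068743  0.0223019 ]
```

Emit:
send_rows(targets="-0.001 0.001 0.008 0 0 0 40;-0.001 0.001 0.015 0 0 0 40;-0.001 0.001 0.019 0 0 0 40;-0.001 0.001 0.021 0 0 0 40;-0.001 0.001 0.022 0 0 0 40;-0.001 0.001 0.022 0 0 0 40")

```text
time_s: 21.13
ee_pos: [600.1, -93.4, 46.3]
ee_rot: [-180.0, -0.0, 88.5]
force: [-1.2, -0.2, 2.6]
gripper_width: 49.7
gripper_force: 8.0
```

Emit:
send_rows(targets="0 0 0.001 0 0 0 40;0 0 0.001 0 0 0 40;0 0 0.001 0 0 0 40")

```text
time_s: 21.38
ee_pos: [600.2, -93.4, 46.1]
ee_rot: [-180.0, -0.0, 88.5]
force: [-2.8, 0.4, 6.8]
gripper_width: 49.5
gripper_force: 8.0
```

Emit:
send_rows(targets="0 0 -0.001 0 0 0 40;0 0 -0.001 0 0 0 62;0 0 -0.001 0 0 0 75;0 0 -0.001 0 0 0 75;0 0 -0.001 0 0 0 75;0 0 -0.02 0 0 0 75;0 0 -0.06 0 0 0 75;0 0 -0.1 0 0 0 75;-0.04 0 -0.12 0 0 0 75;-0.08 0 -0.12 0 0 0 75;-0.1 0 -0.12 0 0 0 75;-0.1 0 -0.12 0 0 0 75")

```text
time_s: 22.38
ee_pos: [597.8, -197.9, 165.5]
ee_rot: [179.9, 0.1, 88.3]
force: [1.0, 0.4, 0.2]
gripper_width: 68.4
gripper_force: 0.0
```

Run:
```python
from h import *
import pickle
from scipy.optimize import least_squares
s=env.state(); print(s["ee_pos"],s["ee_rot"])
f=eyes.grab_frame("wrist"); pickle.dump(f,open("w5.pkl","wb"))
q=proj(f,(601,-93,78)); print(q)
im=f["image"]; x,y=q.astype(int)
hsv=cv2.cvtColor(im,cv2.COLOR_BGR2GRAY)
sub=hsv[y-40:y+40,x-40:x+40]; print(sub[::6,::4])
cv2.imwrite("pics/w5.png",cv2.resize(im[:230,120:480],None,fx=2.2,fy=2.2,interpolation=cv2.INTER_CUBIC))
```

```text
[ 597.79860404 -197.90079745  165.45463767] [1.79926932e+02 1.36795313e-01 8.82954516e+01]
[315.70288241  88.79394781]
[[ 42  48  48  43  40  39  45 254 254 254 254 253 250 250 244  41  39  47
   43  40]
 [ 43 108 206 190 179 157 148 253 254 254 254 251 250 251 239  58  53  50
   47  47]
 [ 34 155 229 249 218 215 216 215 207 207 219 199 183 188 188 188 187 189
  193 242]
 [ 33 137 219 212 216 213 219 254 254 254 254 254 254 253 191 181 188 199
  206 244]
 [ 32 136 210 191 175 244 254 254 254 254 254 254 254 254 254 239 150 188
  187 247]
 [ 33 131 211 183 169 254 254 254 254 254 254 254 254 254 254 254 187 158
  186 245]
 [ 33 132 212 128 235 254 254 254 254 254 254 254 254 254 254 254 246 119
  184 239]
 [ 32 132 211 120 236 254 254 254 254 254 254 254 254 254 254 254 246 140
  180 231]
 [ 32 129 211 125 231 254 254 254 254 254 254 254 254 254 254 254 222 151
  183 208]
 [ 34 130 211 144 247 229 254 254 254 254 254 254 254 254 254 232 248 129
  192 178]
 [ 33 129 210 188 148 247 183 251 254 254 254 254 254 252 198 223 181 176
  200 154]
 [ 39 127 210 189 187 144 194 238 180 157 172 162 180 239 176 124 175 185
  203 113]
 [ 36 126 210 230 189 188 169 108 133 170 187 166 129 103 153 186 183 190
  222  88]
 [ 34 126 210 172 173 176 177 182 184 176 177 179 180 183 184 183 181 190
  230  70]]
```

Run:
```python
from h import *
import pickle
f=pickle.load(open("w5.pkl","rb")); g=cv2.cvtColor(f["image"],cv2.COLOR_BGR2GRAY)
q=proj(f,(601,-93,78))
m=(g>=251).astype(np.uint8); m=cv2.morphologyEx(m,cv2.MORPH_OPEN,np.ones((9,9)))
n,l,st,c=cv2.connectedComponentsWithStats(m)
for i in range(1,n): print(st[i],c[i])
i=l[int(q[1]),int(q[0])]; print("lid",st[i],plane(f,*c[i],78))
# leaf + marker target numbers
print(shift([448.8,155,60]))
g2=eyes.grab_frame("scene"); g3=eyes.grab_frame("side")
for fr in(g2,g3):
  h=cv2.cvtColor(fr["image"],cv2.COLOR_BGR2HSV); mm=((h[...,0]>125)&(h[...,0]<150)&(h[...,1]>120)&(h[...,2]>50)).astype(np.uint8)
  n,l,st,c=cv2.connectedComponentsWithStats(mm); k=1+np.argmax(st[1:,4]); print("cap",st[k],c[k],plane(fr,*c[k],9))
```

```text
[306  47  13   9 117] [312.  51.]
[ 292   62   47   50 1855] [314.94878706  86.51536388]
[ 281  150   65   34 1688] [315.55864929 167.02962085]
lid [ 292   62   47   50 1855] [600.35667405 -90.97884304  78.        ]
[ 0.34588952 -0.158896    0.10494857]
cap [281 201  11  11  73] [286.35616438 205.84931507] [448.49222101 110.05818618   9.        ]
cap [330 220   9  11  61] [334.49180328 223.95081967] [447.86372664  99.13838739   9.        ]
```

Emit:
send_rows(targets="0.343 -0.159 0 0 0 0 60;0.343 -0.159 0 0 0 0 60;0.343 -0.159 0 0 0 0 60;0.343 -0.159 0 0 0 0 60;0.343 -0.159 0 0 0 0 60;0.343 -0.159 0 0 0 0 60;0.343 -0.159 0 0 0 0 60;0.343 -0.159 0 0 0 0 60;0.343 -0.159 0 0 0 0 60;0.343 -0.159 0.05 0 0 0 60;0.343 -0.159 0.1 0 0 0 60;0.343 -0.159 0.12 0 0 0 60")

```text
time_s: 23.53
ee_pos: [446.1, 155.8, 44.0]
ee_rot: [180.0, -0.0, 88.8]
force: [0.4, -1.2, -0.4]
gripper_width: 54.8
gripper_force: 0.0
```

Run:
```python
from h import *
import pickle
eyes.grab_frame("side")
f=eyes.grab_frame("wrist"); pickle.dump(f,open("w6.pkl","wb"))
s=env.state();print(s["ee_pos"],s["ee_rot"],shift([448.7,152,-22]))
im=f["image"]; h=cv2.cvtColor(im,cv2.COLOR_BGR2HSV)
m=((h[...,1]<60)&(h[...,2]>150)).astype(np.uint8)
n,l,st,c=cv2.connectedComponentsWithStats(m)
for i in range(1,n):
    if st[i,4]>200: print(st[i],c[i].round(1),plane(f,*c[i],9).round(1))
m=((h[...,0]>125)&(h[...,0]<150)&(h[...,1]>120)&(h[...,2]>50)).astype(np.uint8)
n,l,st,c=cv2.connectedComponentsWithStats(m)
for i in range(1,n):
    if st[i,4]>50: print("cap",st[i],c[i].round(1),plane(f,*c[i],9).round(1))
print("expect",proj(f,(448.7,215,9)),proj(f,(448.7,152,9)))
```

```text
[441.84102585 153.36662492  40.60066662] [-179.29085612    0.22338885   88.6857459 ] [-0.00096487  0.00766282  0.06251485]
[    0     0   194   196 31555] [86.4 86.9] [270.9 257.3   9. ]
[  426    48   158   207 18351] [502.2 145.4] [586.1 207.1   9. ]
[ 314  133   22  111 2261] [324.5 186. ] [448.1 177.9   9. ]
cap [314 242  22  13 243] [324.5 248.7] [447.3 122.8   9. ]
cap [316 281  19  11 162] [324.9 285.3] [447.1  87.5   9. ]
expect [324.51498403 139.10911267] [325.69088794 216.33109761]
```

Emit:
send_rows(targets="0 0 0 0 0 0 60;0 0 0 0 0 0 60;0 0 0 0 0 0 60")

```text
time_s: 23.88
ee_pos: [449.7, 154.3, 47.5]
ee_rot: [179.7, -0.1, 88.5]
force: [0.8, -0.4, 0.7]
gripper_width: 54.5
gripper_force: 0.0
```

Run:
```python
from h import *
import pickle
f=pickle.load(open("w6.pkl","rb")); print(plane(f,324.5,133,9))
for i in range(2):
    eyes.grab_frame("side"); s=env.state();print(s["ee_pos"],s["ee_rot"],shift([448.3,152,-22]))
```

```text
[448.76020044 219.61824629   9.        ]
[449.55978643 154.09569593  47.3705194 ] [ 1.79739589e+02 -9.83315346e-02  8.85142102e+01] [-0.00224671 -0.00152028  0.06936057]
[449.23151381 153.91927942  47.09821392] [ 1.79774172e+02 -8.64194782e-02  8.85085042e+01] [-0.00204709 -0.00115357  0.06909119]
```

Emit:
send_rows(targets="-0.002 -0.001 0.03 0 0 0 60;-0.002 -0.001 0.05 0 0 0 60;-0.002 -0.001 0.06 0 0 0 60;-0.002 -0.001 0.065 0 0 0 60;-0.002 -0.001 0.069 0 0 0 60;-0.002 -0.001 0.069 0 0 0 60;-0.002 -0.001 0.069 0 0 0 10;-0.002 -0.001 0.069 0 0 0 10;-0.002 -0.001 0.069 0 0 0 10;-0.002 -0.001 0.069 0 0 0 10;-0.002 -0.001 0.069 0 0 0 10;-0.002 -0.001 0.069 0 0 0 10", grip_force=12)

```text
time_s: 24.98
ee_pos: [446.8, 151.6, -23.6]
ee_rot: [180.0, -0.0, 88.5]
force: [0.5, 1.2, -0.2]
gripper_width: 17.5
gripper_force: 0.0
```

Emit:
send_rows(targets="0 0 0 0 0 0 10;0 0 0 0 0 0 10;0 0 0 0 0 0 10")

```text
time_s: 25.23
ee_pos: [446.8, 151.6, -23.7]
ee_rot: [180.0, -0.0, 88.5]
force: [0.1, -0.0, 1.3]
gripper_width: 16.7
gripper_force: 12.0
```

Emit:
send_rows(targets="0 0 -0.03 0 0 0 10;0 0 -0.07 0 0 0 10;0 0 -0.11 0 0 0 10;-0.035 0.015 -0.14 0 0 2.2 10;-0.075 0.03 -0.14 0 0 2.2 10;-0.115 0.045 -0.14 0 0 2.2 10;-0.155 0.06 -0.14 0 0 2.2 10;-0.19 0.075 -0.14 0 0 2.2 10;-0.23 0.09 -0.14 0 0 2.2 10;-0.27 0.105 -0.14 0 0 2.2 10;-0.31 0.12 -0.14 0 0 2.2 10;-0.34 0.13 -0.14 0 0 2.2 10")

```text
time_s: 26.23
ee_pos: [568.1, -193.9, 115.8]
ee_rot: [-180.0, -0.0, 86.3]
force: [1.3, 1.4, -0.1]
gripper_width: 16.9
gripper_force: 12.0
```

Emit:
send_rows(targets="0 0 0 0 0 0 10;0 0 0 0 0 0 10;0 0 0 0 0 0 10;0 0 0 0 0 0 10")

```text
time_s: 26.57
ee_pos: [567.2, -190.3, 115.9]
ee_rot: [-179.9, -0.0, 86.4]
force: [-0.5, -0.4, -0.5]
gripper_width: 16.7
gripper_force: 12.0
```

Run:
```python
from h import *
eyes.grab_frame("side"); s=env.state();print(s["ee_pos"],s["ee_rot"],s["gripper_width"],shift([593.9,-207,40]))
```

```text
[ 567.33027079 -190.16275009  116.09512711] [-1.79956601e+02 -3.31475425e-02  8.64182835e+01] 16.867990901633636 [-0.01518852  0.02762731  0.07606545]
```

Emit:
send_rows(targets="-0.008 0.014 0.01 0 0 0 10;-0.015 0.028 0.03 0 0 0 10;-0.015 0.028 0.06 0 0 0 10;-0.015 0.028 0.09 0 0 0 10;-0.015 0.028 0.105 0 0 0 10;-0.015 0.028 0.105 0 0 0 10;-0.015 0.028 0.105 0 0 0 10;-0.015 0.028 0.105 0 0 0 10")

```text
time_s: 27.28
ee_pos: [596.0, -208.0, 12.7]
ee_rot: [179.9, 0.0, 86.4]
force: [-0.1, 0.0, -0.1]
gripper_width: 16.6
gripper_force: 12.0
```

Run:
```python
from h import *
f=eyes.grab_frame("scene"); s=env.state();print(s["ee_pos"],s["ee_rot"],s["force"],shift([593.9,-207,-17]))
h=cv2.cvtColor(f["image"],cv2.COLOR_BGR2HSV); mm=((h[...,0]>125)&(h[...,0]<150)&(h[...,1]>120)&(h[...,2]>50)).astype(np.uint8)
n,l,st,c=cv2.connectedComponentsWithStats(mm); k=1+np.argmax(st[1:,4]); print("cap",st[k],c[k],plane(f,*c[k],s["ee_pos"][2]+33))
cv2.imwrite("pics/last_scene.png",f["image"])
```

```text
[ 596.22065113 -208.31050354   13.12622867] [1.79804321e+02 5.18282649e-02 8.63770421e+01] [-0.54551453 -0.3149486  -0.96330757] [ 0.00118849 -0.00250169  0.0301168 ]
cap [393 244  15  15 117] [400.31623932 250.92307692] [ 592.8769963  -250.73999311   46.12622867]
```

Emit:
send_rows(targets="0.001 -0.002 0.01 0 0 0 10;0.001 -0.002 0.02 0 0 0 10;0.001 -0.002 0.026 0 0 0 10;0.001 -0.002 0.029 0 0 0 10;0.001 -0.002 0.030 0 0 0 10;0.001 -0.002 0.030 0 0 0 10")

```text
time_s: 27.83
ee_pos: [592.7, -207.3, -19.3]
ee_rot: [-180.0, -0.0, 86.3]
force: [0.1, -0.3, 0.2]
gripper_width: 16.5
gripper_force: 12.0
```

Emit:
send_rows(targets="0 0 0 0 0 0 36;0 0 0 0 0 0 36;0 0 0 0 0 0 36;0 0 -0.01 0 0 0 36;0 0 -0.04 0 0 0 36;0 0 -0.08 0 0 0 36;0 0 -0.12 0 0 0 50;0 0 -0.16 0 0 0 60;0 0 -0.18 0 0 0 100;0 0 -0.18 0 0 0 100")

```text
time_s: 28.67
ee_pos: [596.2, -208.5, 168.7]
ee_rot: [179.3, 0.2, 86.3]
force: [0.0, 0.2, 0.4]
gripper_width: 56.3
gripper_force: 0.0
```

Run:
```python
from h import *
f=eyes.grab_frame("scene"); g=eyes.grab_frame("side"); s=env.state();print(s["ee_pos"],s["ee_rot"],s["force"])
for fr in (f,g):
  h=cv2.cvtColor(fr["image"],cv2.COLOR_BGR2HSV); mm=((h[...,0]>125)&(h[...,0]<150)&(h[...,1]>120)&(h[...,2]>50)).astype(np.uint8)
  n,l,st,c=cv2.connectedComponentsWithStats(mm); k=1+np.argmax(st[1:,4]); print("cap",st[k],c[k],plane(fr,*c[k],13))
  for nm,p in dict(leaf=(449,-150,20)).items(): print(nm,proj(fr,p))
print(shift([452.5,-149.8,130]))
```

```text
[ 593.10645861 -207.38695122  162.50864421] [1.79870489e+02 3.48466556e-02 8.63260331e+01] [-0.5417024   0.25990509 -1.17142568]
cap [391 254  14  15 113] [398.05309735 260.76106195] [ 591.44657712 -249.5515311    13.        ]
leaf [328.89931211 253.81731676]
cap [325 171   6   5  20] [327.8  172.55] [ 591.17949819 -258.63013584   13.        ]
leaf [356.92606561 186.58682324]
[ 0.04847846 -0.14408064  0.03215357]
```

Emit:
send_rows(targets="0.01 -0.035 0 0 0 0 100;0.024 -0.07 0 0 0 0 100;0.036 -0.105 0 0 0 0 100;0.048 -0.144 0 0 0 0 100;0.048 -0.144 0.02 0 0 0 100;0.048 -0.144 0.04 0 0 0 100;0.048 -0.144 0.05 0 0 0 100;0.048 -0.144 0.05 0 0 0 100;0.048 -0.144 0.05 0 0 0 100")

```text
time_s: 29.52
ee_pos: [451.0, -149.7, 109.7]
ee_rot: [-179.8, -0.1, 86.3]
force: [1.0, -0.1, 0.5]
gripper_width: 91.3
gripper_force: 0.0
```

Run:
```python
from h import *
f=eyes.grab_frame("wrist"); s=env.state();print(s["ee_pos"],s["ee_rot"],shift([452.5,-149.8,14]))
h=cv2.cvtColor(f["image"],cv2.COLOR_BGR2HSV); mm=((h[...,0]>40)&(h[...,0]<80)&(h[...,1]>80)&(h[...,2]>50)).astype(np.uint8)
n,l,st,c=cv2.connectedComponentsWithStats(mm); k=1+np.argmax(st[1:,4]); print("green",st[k],c[k],plane(f,*c[k],30),plane(f,*c[k],25)); print(proj(f,(452.5,-150,64)),[proj(f,(452.5,-150+d,64)) for d in(-25,25)])
```

```text
[ 451.92101219 -150.05886389  110.55734505] [-1.79903948e+02 -3.39113139e-02  8.63267404e+01] [0.00023828 0.00072308 0.09655643]
green [ 292  187   45   37 1293] [313.88476411 204.81438515] [ 448.29716999 -155.20107751   30.        ] [ 448.15016953 -156.59509982   25.        ]
[317.79667676 209.21117572] [array([319.53760248, 235.44451563]), array([315.96741301, 181.64670417])]
```

Emit:
send_rows(targets="0 0 0.03 0 0 0 100;0 0 0.06 0 0 0 100;0 0 0.085 0 0 0 100;0 0 0.095 0 0 0 100;0 0 0.0965 0 0 0 100;0 0 0.0965 0 0 0 75;0 0 0.0965 0 0 0 65;0 0 0.0965 0 0 0 60;0 0 0.0965 0 0 0 55;0 0 0.0965 0 0 0 50;0 0 0.0965 0 0 0 40;0 0 0.0965 0 0 0 40", grip_force=12)

```text
time_s: 30.57
ee_pos: [452.4, -150.2, 15.0]
ee_rot: [180.0, 0.0, 86.3]
force: [-1.0, 0.6, 2.3]
gripper_width: 49.4
gripper_force: 12.0
```

Emit:
send_rows(targets="0 0 0 0 0 0 40;0 0 0 0 0 0 40;0 0 0 0 0 0 40")

```text
time_s: 30.82
ee_pos: [452.4, -150.2, 15.0]
ee_rot: [180.0, 0.0, 86.3]
force: [-1.8, -0.2, 5.9]
gripper_width: 49.7
gripper_force: 12.0
```

Emit:
send_rows(targets="0 0 -0.003 0 0 0 40;0 0 -0.009 0 0 0 40;0 0 -0.018 0 0 0 40;0 0 -0.03 0 0 0 40;0 0 -0.044 0 0 0 40;0 0 -0.06 0 0 0 40;0 0 -0.077 0 0 0 40;0.003 0.001 -0.094 0 0 0 40;0.009 0.003 -0.111 0 0 0 40;0.018 0.007 -0.125 0 0 0 40;0.031 0.012 -0.135 0 0 0 40;0.047 0.018 -0.14 0 0 0 40")

```text
time_s: 31.82
ee_pos: [474.2, -104.6, 157.0]
ee_rot: [179.8, 0.0, 86.3]
force: [-0.2, -0.2, -1.4]
gripper_width: 49.8
gripper_force: 12.0
```

Emit:
send_rows(targets="0.02 0.007 -0.001 0 0 0 40;0.041 0.015 -0.002 0 0 0 40;0.063 0.024 -0.002 0 0 0 40;0.086 0.033 -0.002 0 0 0 40;0.109 0.042 -0.002 0 0 0 40;0.132 0.051 -0.002 0 0 0 40;0.153 0.059 -0.002 0 0 0 40;0.173 0.066 -0.002 0 0 0 40;0.191 0.073 -0.002 0 0 0 40;0.207 0.079 -0.002 0 0 0 40;0.219 0.083 -0.002 0 0 0 40;0.226 0.086 -0.002 0 0 0 40")

```text
time_s: 32.82
ee_pos: [574.0, 116.9, 157.0]
ee_rot: [180.0, -0.0, 86.4]
force: [-0.6, -0.1, 0.2]
gripper_width: 49.7
gripper_force: 12.0
```

Emit:
send_rows(targets="0.003 0.001 0 0 0 0 40;0.004 0.001 0 0 0 0 40;0.004 0.001 0 0 0 0 40;0.004 0.001 0 0 0 0 40")

```text
time_s: 33.15
ee_pos: [574.5, 118.8, 156.7]
ee_rot: [-180.0, 0.0, 86.3]
force: [-0.1, -0.6, 0.3]
gripper_width: 49.5
gripper_force: 12.0
```

Run:
```python
from h import *
import pickle
f=eyes.grab_frame("wrist"); pickle.dump(f,open("w7.pkl","wb")); s=env.state();print(s["ee_pos"],s["ee_rot"],s["gripper_width"],s["force"])
im=f["image"]; g=cv2.cvtColor(im,cv2.COLOR_BGR2GRAY)
a=proj(f,(587.6,224.3,4)); b=proj(f,(579.1,148.8,4)); print("expect",a,b)
for th in (235,248):
  m=cv2.morphologyEx((g>th).astype(np.uint8),cv2.MORPH_OPEN,np.ones((5,5)))
  n,l,st,c=cv2.connectedComponentsWithStats(m)
  for i in range(1,n):
    if st[i,4]>200 and abs(c[i]-a).max()<90: print(th,st[i],c[i].round(1),plane(f,*c[i],4).round(1))
cv2.imwrite("pics/w7.png",cv2.resize(im[:270,180:480],None,fx=2.2,fy=2.2,interpolation=cv2.INTER_CUBIC))
```

```text
[574.54487517 118.74245116 156.74589019] [-1.79989864e+02  1.28586602e-02  8.62810315e+01] 49.51969336935975 [-0.53516516 -0.25286911  0.32102447]
expect [321.26436789  94.81942772] [318.10885496 160.41998718]
235 [310  46  30  12 328] [324.6  51.3] [594.2 269.9   4. ]
235 [ 296   69   53   56 2348] [321.9  96.3] [588.2 222.7   4. ]
235 [301 144  35  35 974] [318.2 161.6] [579.1 147.3   4. ]
248 [310  46  29  11 267] [324.1  51. ] [593.6 270.2   4. ]
248 [ 296   69   52   55 2245] [321.8  96. ] [588.1 223.    4. ]
248 [301 158  27  20 271] [311.8 169.5] [570.6 138.2   4. ]
```

Emit:
send_rows(targets="0.003 0 0 0 0 0 40;0.01 0.001 0 0 0 0 40;0.021 0.001 0 0 0 0 40;0.036 0.002 0 0 0 0 40;0.053 0.003 0 0 0 0 40;0.07 0.004 0.002 0 0 0 40;0.085 0.005 0.006 0 0 0 40;0.096 0.006 0.014 0 0 0 40;0.102 0.0065 0.026 0 0 0 40;0.1045 0.0065 0.04 0 0 0 40;0.1045 0.0065 0.054 0 0 0 40;0.1045 0.0065 0.068 0 0 0 40")

```text
time_s: 34.2
ee_pos: [587.3, 223.6, 86.6]
ee_rot: [-179.9, 0.1, 86.4]
force: [0.5, 1.0, -0.6]
gripper_width: 49.5
gripper_force: 12.0
```

Emit:
send_rows(targets="0 0 0.01 0 0 0 40;0 0 0.018 0 0 0 40;0 0 0.024 0 0 0 40;0 0 0.027 0 0 0 40;0 0 0.027 0 0 0 40;0 0 0.027 0 0 0 40;0 0 0.027 0 0 0 40")

```text
time_s: 34.78
ee_pos: [588.6, 223.5, 62.4]
ee_rot: [179.9, -0.0, 86.3]
force: [0.5, 0.1, -0.5]
gripper_width: 49.4
gripper_force: 12.0
```

Run:
```python
from h import *
s=env.state();print(s["ee_pos"],s["ee_rot"],s["gripper_width"],s["force"],shift([587.8,222.8,20]))
```

```text
[588.55181175 223.51620219  62.41901715] [ 1.79918376e+02 -3.95436162e-02  8.63194554e+01] 49.35798558081432 [ 0.48766766  0.1145317  -0.5040932 ] [-0.00079226 -0.00076471  0.04241743]
```

Emit:
send_rows(targets="-0.001 -0.001 0.006 0 0 0 40;-0.001 -0.001 0.014 0 0 0 40;-0.001 -0.001 0.022 0 0 0 40;-0.001 -0.001 0.03 0 0 0 40;-0.001 -0.001 0.036 0 0 0 40;-0.001 -0.001 0.04 0 0 0 40;-0.001 -0.001 0.042 0 0 0 40;-0.001 -0.001 0.042 0 0 0 40;-0.001 -0.001 0.042 0 0 0 40")

```text
time_s: 35.53
ee_pos: [587.2, 222.5, 19.7]
ee_rot: [180.0, -0.0, 86.3]
force: [0.7, -0.3, 0.1]
gripper_width: 49.6
gripper_force: 12.0
```

Emit:
send_rows(targets="0 0 0 0 0 0 57;0 0 0 0 0 0 62;0 0 0 0 0 0 68;0 0 0 0 0 0 72;0 0 -0.005 0 0 0 72;0 0 -0.02 0 0 0 72;0 0 -0.05 0 0 0 72;0 0 -0.09 0 0 0 72;0 0 -0.13 0 0 0 72;0 0 -0.17 0 0 0 72;0 0 -0.17 0 0 0 72")

```text
time_s: 36.45
ee_pos: [591.5, 224.1, 199.8]
ee_rot: [179.1, -0.4, 86.3]
force: [0.8, 1.1, 1.4]
gripper_width: 65.8
gripper_force: 0.0
```

Run:
```python
from h import *
f=eyes.grab_frame("scene"); g=eyes.grab_frame("side"); s=env.state();print(s["ee_pos"],s["ee_rot"],s["force"])
for fr in (f,g):
  h=cv2.cvtColor(fr["image"],cv2.COLOR_BGR2HSV); mm=((h[...,0]>40)&(h[...,0]<80)&(h[...,1]>80)&(h[...,2]>50)).astype(np.uint8)
  q=proj(fr,(587.5,223,20)); n,l,st,c=cv2.connectedComponentsWithStats(mm)
  for k in range(1,n):
    if abs(c[k]-q).max()<30 and st[k,4]>20: print("leaf",st[k],c[k],plane(fr,*c[k],20),plane(fr,*c[k],30))
print(shift([450.5,-341,150]))
```

```text
[587.96982185 222.82764151 192.42140378] [ 1.79719587e+02 -1.23743129e-01  8.63288460e+01] [-0.45763535  0.02604162 -0.85811148]
leaf [304 168  12  14 122] [309.6557377  174.90983607] [587.33268729 223.31437679  20.        ] [579.70860004 208.11585203  30.        ]
leaf [263 227  16  15 184] [271.125      234.20652174] [585.90555151 222.84129936  20.        ] [577.64094081 237.55255408  30.        ]
[-0.57156312 -0.10128627  0.04069186]
```

Emit:
send_rows(targets="-0.55 -0.098 0.02 0 0 0 72;-0.55 -0.098 0.02 0 0 0 72;-0.55 -0.098 0.02 0 0 0 72;-0.55 -0.098 0.02 0 0 0 72;-0.55 -0.098 0.02 0 0 0 72;-0.55 -0.098 0.02 0 0 0 72;-0.55 -0.098 0.02 0 0 0 72;-0.55 -0.098 0.02 0 0 0 72;-0.55 -0.098 0.02 0 0 0 72;-0.55 -0.098 0.02 0 0 0 72;-0.55 -0.098 0.02 0 0 0 72;-0.55 -0.098 0.02 0 0 0 72")

```text
time_s: 37.55
ee_pos: [466.0, -264.1, 170.1]
ee_rot: [-179.8, -0.1, 86.3]
force: [0.6, -0.6, -0.5]
gripper_width: 65.9
gripper_force: 0.0
```

Emit:
send_rows(targets="-0.015 0 0 0 0 0 72;-0.025 0 0 0 0 0 72;-0.025 0 0 0 0 0 72;-0.025 0 0 0 0 0 72;-0.025 0 0 0 0 0 72;-0.025 0 0 0 0 0 72")

```text
time_s: 38.05
ee_pos: [466.7, -286.1, 171.7]
ee_rot: [-180.0, -0.0, 86.5]
force: [0.3, -0.2, -0.3]
gripper_width: 66.0
gripper_force: 0.0
```

Run:
```python
from h import *
import pickle
f=eyes.grab_frame("wrist"); pickle.dump(f,open("w8.pkl","wb")); s=env.state();print(s["ee_pos"],s["ee_rot"],s["qpos"].round(0))
im=f["image"]; h=cv2.cvtColor(im,cv2.COLOR_BGR2HSV); a=proj(f,(450.5,-341,94)); print("exp tip",a,"66",proj(f,(450.5,-341,66)),"0",proj(f,(450.5,-341,0)))
m=((h[...,0]>95)&(h[...,0]<125)&(h[...,1]>130)&(h[...,2]>70)).astype(np.uint8); n,l,st,c=cv2.connectedComponentsWithStats(m)
for i in range(1,n):
  if st[i,4]>60: print("blue",st[i],c[i].round(1),plane(f,*c[i],80).round(1))
m=((h[...,1]<50)&(h[...,2]>170)).astype(np.uint8); n,l,st,c=cv2.connectedComponentsWithStats(m)
for i in range(1,n):
  if st[i,4]>60 and abs(c[i]-a).max()<60: print("white",st[i],c[i].round(1),plane(f,*c[i],66).round(1))
cv2.imwrite("pics/w8.png",cv2.resize(im[100:300,200:420],None,fx=3,fy=3,interpolation=cv2.INTER_CUBIC))
```

```text
[ 466.76775495 -286.30614388  171.83023816] [ 1.79996143e+02 -2.57776118e-02  8.64495148e+01] [-33.  16.  95.   0.  69. -29.]
exp tip [303.78726904 251.38533015] 66 [304.80258337 240.88894161] 0 [306.63650747 221.92970984]
blue [396 221  57  19 545] [421.1 229.5] [ 577.6 -329.8   80. ]
blue [298 235  16  20 247] [305.4 244.8] [ 451.8 -339.8   80. ]
```

Emit:
send_rows(targets="-0.03 -0.006 0 0 0 0 72;-0.055 -0.012 0 0 0 0 72;-0.055 -0.012 0 0 0 0 72;-0.055 -0.012 0.02 0 0 0 72;-0.055 -0.012 0.05 0 0 0 72;-0.055 -0.012 0.07 0 0 0 72;-0.055 -0.012 0.07 0 0 0 72;-0.055 -0.012 0.07 0 0 0 72")

```text
time_s: 38.77
ee_pos: [450.8, -340.6, 101.3]
ee_rot: [-179.9, -0.1, 86.4]
force: [0.7, -0.3, 0.6]
gripper_width: 65.3
gripper_force: 0.0
```

Run:
```python
from h import *
f=eyes.grab_frame("wrist"); s=env.state();print(s["ee_pos"],s["ee_rot"],shift([451.5,-341,20]))
im=f["image"]; h=cv2.cvtColor(im,cv2.COLOR_BGR2HSV)
m=((h[...,0]>95)&(h[...,0]<125)&(h[...,1]>130)&(h[...,2]>70)).astype(np.uint8); n,l,st,c=cv2.connectedComponentsWithStats(m)
for i in range(1,n):
  if st[i,4]>60: print("blue",st[i],c[i].round(1),plane(f,*c[i],80).round(1))
```

```text
[ 451.72516923 -341.50677464  102.62962009] [1.79940753e+02 1.73187443e-02 8.63821496e+01] [ 0.00051653 -0.00034214  0.08262916]
blue [ 416  195  101   59 1689] [453.1 210.4] [ 560.8 -341.6   80. ]
blue [307 205  21  26 435] [317.2 217.8] [ 451.8 -340.8   80. ]
```

Aligned; descend and grip.

Emit:
send_rows(targets="0 0 0.025 0 0 0 72;0 0 0.05 0 0 0 72;0 0 0.07 0 0 0 72;0 0 0.08 0 0 0 72;0 0 0.083 0 0 0 72;0 0 0.083 0 0 0 72;0 0 0.083 0 0 0 25;0 0 0.083 0 0 0 25;0 0 0.083 0 0 0 25;0 0 0.083 0 0 0 25;0 0 0.083 0 0 0 25;0 0 0.083 0 0 0 25", grip_force=15)

```text
time_s: 39.82
ee_pos: [451.1, -342.1, 19.1]
ee_rot: [180.0, 0.0, 86.3]
force: [-0.7, -0.7, 2.3]
gripper_width: 31.9
gripper_force: 15.0
```

Emit:
send_rows(targets="0 0 0 0 0 0 25;0 0 0 0 0 0 25;0 0 -0.005 0 0 0 25;0 0 -0.015 0 0 0 25;0 0 -0.03 0 0 0 25;0 0 -0.06 0 0 0 25;0 0 -0.09 0 0 0 25;0 0 -0.12 0 0 0 25;0 0 -0.14 0 0 0 25;0 0 -0.14 0 0 0 25")

```text
time_s: 40.65
ee_pos: [453.3, -343.8, 164.4]
ee_rot: [179.5, 0.3, 86.3]
force: [0.2, -1.1, -0.5]
gripper_width: 31.8
gripper_force: 15.0
```

Run:
```python
from h import *
s=env.state();print(s["ee_pos"],s["ee_rot"],s["gripper_width"],s["gripper_force"],shift([579,100,165]))
```

```text
[ 453.25577842 -343.80743272  164.41229533] [179.50359977   0.33446121  86.32373439] 31.83764404654757 14.995175153017044 [ 0.45094566  0.09705328 -0.00237936]
```

Emit:
send_rows(targets="0.02 0.005 0 0 0 0 25;0.055 0.012 0 0 0 0 25;0.095 0.02 0 0 0 0 25;0.135 0.029 0 0 0 0 25;0.175 0.038 0 0 0 0 25;0.215 0.047 0 0 0 0 25;0.255 0.056 0 0 0 0 25;0.295 0.065 0 0 0 0 25;0.335 0.074 0 0 0 0 25;0.375 0.083 0 0 0 0 25;0.41 0.091 0 0 0 0 25;0.44 0.096 0 0 0 0 25")

```text
time_s: 41.65
ee_pos: [574.7, 93.6, 157.8]
ee_rot: [-179.9, -0.0, 86.4]
force: [0.4, -0.8, -0.4]
gripper_width: 32.0
gripper_force: 15.0
```

Emit:
send_rows(targets="0.02 0 0 0 0 0 25;0.03 0 0 0 0 0 25;0.03 0 0 0 0 0 25;0.03 0 0 0 0 0 25;0.03 0 0 0 0 0 25;0.03 0 0 0 0 0 25")

```text
time_s: 42.15
ee_pos: [576.5, 119.4, 158.8]
ee_rot: [-180.0, 0.0, 86.2]
force: [-0.1, -0.0, -0.7]
gripper_width: 32.0
gripper_force: 15.0
```

Run:
```python
from h import *
s=env.state();print(s["ee_pos"],s["ee_rot"],s["gripper_width"],shift([579.1,147.5,60]))
```

```text
[576.54870929 119.40670526 158.75680391] [-1.79984877e+02  2.62819285e-02  8.62253359e+01] 32.04169545542534 [0.02824561 0.00072236 0.09874367]
```

Emit:
send_rows(targets="0.01 0 0 0 0 0 25;0.02 0.001 0.01 0 0 0 25;0.028 0.001 0.03 0 0 0 25;0.028 0.001 0.06 0 0 0 25;0.028 0.001 0.085 0 0 0 25;0.028 0.001 0.1 0 0 0 25;0.028 0.001 0.105 0 0 0 25;0.028 0.001 0.105 0 0 0 25;0.028 0.001 0.105 0 0 0 25")

```text
time_s: 42.9
ee_pos: [580.1, 149.3, 54.1]
ee_rot: [180.0, -0.0, 86.3]
force: [-0.0, -0.2, -0.3]
gripper_width: 31.8
gripper_force: 15.0
```

Run:
```python
from h import *
eyes.grab_frame("side");s=env.state();print(s["ee_pos"],s["ee_rot"],s["gripper_width"],s["force"],shift([579.1,147.5,24]))
```

```text
[580.55891127 149.28136647  54.77231998] [ 1.79877023e+02 -5.02527719e-02  8.63264926e+01] 31.986701932716347 [ 0.43144077  0.40651863 -0.49659044] [-0.00189817 -0.00140782  0.03076772]
```

Emit:
send_rows(targets="-0.002 -0.001 0.01 0 0 0 25;-0.002 -0.001 0.02 0 0 0 25;-0.002 -0.001 0.026 0 0 0 25;-0.002 -0.001 0.029 0 0 0 25;-0.002 -0.001 0.03 0 0 0 25;-0.002 -0.001 0.03 0 0 0 25;-0.002 -0.001 0.03 0 0 0 25")

```text
time_s: 43.53
ee_pos: [578.7, 147.0, 23.9]
ee_rot: [180.0, -0.0, 86.3]
force: [0.5, -0.1, -0.6]
gripper_width: 31.8
gripper_force: 15.0
```

Emit:
send_rows(targets="0 0 0 0 0 0 40;0 0 0 0 0 0 50;0 0 0 0 0 0 60;0 0 0 0 0 0 60;0 0 -0.01 0 0 0 60;0 0 -0.04 0 0 0 60;0 0 -0.08 0 0 0 60;0 0 -0.12 0 0 0 60;0 0 -0.16 0 0 0 60;0 -0.03 -0.19 0 0 0 60;0 -0.07 -0.2 0 0 0 60;0 -0.11 -0.2 0 0 0 60")

```text
time_s: 44.53
ee_pos: [469.8, 154.5, 228.0]
ee_rot: [179.6, -0.2, 86.3]
force: [-0.7, 1.1, -0.3]
gripper_width: 54.6
gripper_force: 0.0
```

Emit:
send_rows(targets="0 -0.04 0 0 0 0 60;0 -0.08 0 0 0 0 60;0 -0.1 0 0 0 0 60;0 -0.1 0 0 0 0 60;0 -0.1 0 0 0 0 60;0 -0.1 0 0 0 0 60")

```text
time_s: 45.03
ee_pos: [369.9, 160.6, 224.6]
ee_rot: [179.9, -0.0, 86.3]
force: [-0.6, -0.8, -0.3]
gripper_width: 55.0
gripper_force: 0.0
```

Run:
```python
from h import *
s=env.state(); print(s["ee_pos"],s["force"],s["time_s"])
f=eyes.grab_frame("scene")["image"]; g=eyes.grab_frame("side")["image"]
m=np.zeros((600,800,3),np.uint8)
m[:600,:480]=cv2.resize(f[140:290,290:410],(480,600),interpolation=cv2.INTER_CUBIC)
m[:600,480:]=cv2.resize(g[150:274,245:311],(320,600),interpolation=cv2.INTER_CUBIC)
cv2.imwrite("pics/final.png",m)
```

```text
[369.9381512  160.56032954 224.58610412] [-0.62028744 -0.82480627 -0.26971862] 45.0333
```

View pics/final.png

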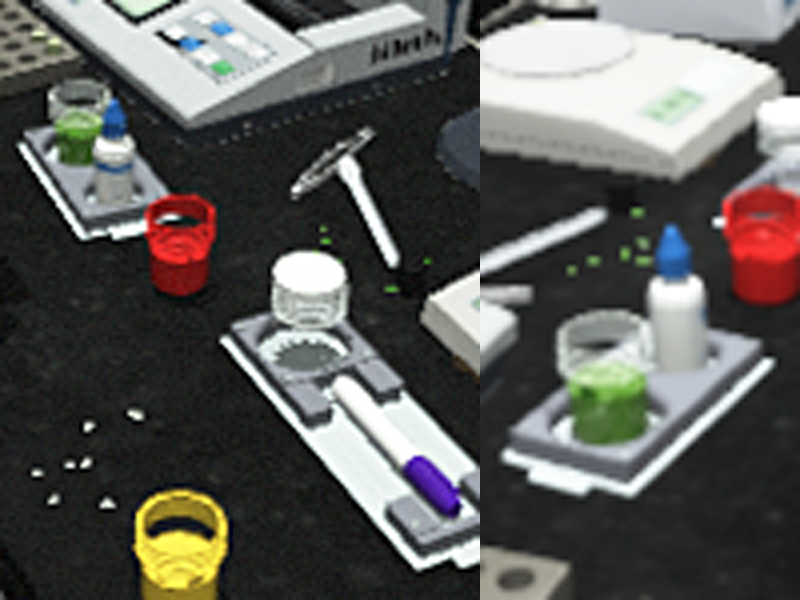

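The final picture shows the leaf cup and dropper upright in the short tray at (78,125) and (113,155). The lidded cup stands in its pocket at (310,290), and the pen lies in the bay from (345,385) to (450,510).

```bash
python3 -c "
from workcell import env
print(env.job_done())"
```

```text
the job is handed in; nothing more can be done
None
```

Both kits are made up as asked and the job is handed in at about 45 s: the last picture showed all five items in place and the leaf cup upright with its leaf in it, and I never moved the arm to the carton or the tip box, though that picture does not show them.

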